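# Take the foam cutter's temperature and dock the thermometer

### The job

Pick up the infrared thermometer and aim its lens straight at the middle of the round metal heat plate on the sloping front panel of the foam cutter, from about 100 mm away, holding it steady there for two seconds without letting it touch the cutter. Then put it back in its charging cradle: hook its nose in under the hood at a tilt, swing the tail down until it lies flat and fully home, screen upward, and let go. Leave everything else on the bench where it stands.

Things in the scene. Friction and masses are not known exactly. Their poses are not given: they have to be found in the camera images.
- thermometer: Loose grey handheld infrared thermometer lying screen up on the bench, left or right: 170 mm long (x), 36 wide (y), 34 high (z), 0.11 to 0.21 kg, balanced within 10 mm of its middle, where its flat sides have black grip pads. Origin: centre of its underside; +x out of the nose, +z up through the screen. Box body x -85 to +65 mm, then a round black nose, 30 mm across, to x +85, its axis 17 mm up.
- lens (a point): Lens: centre of the thermometer's nose face, 85 mm ahead of its origin and 17 mm above its underside. It looks along the thermometer's +x.
- aim_point (a point): The point on the line of sight 100 mm straight ahead of the lens (185 mm ahead of the thermometer's origin, 17 mm above its underside).
- heat_plate: Round bare-metal heat plate, 70 mm across with four screws, on the cutter's sloping front panel. Origin: centre of its outer face, 53 mm above the bench. The panel leans back 35 deg from upright: the plate faces the robot and 35 deg upward. +x goes square into the panel (level part along the cutter's +x, 35 deg downward), y level: the lens belongs near x -100 mm, looking along +x.
- cutter: Fixed hot-wire foam cutter beyond the middle of the bench: green box 320 mm deep (x), 260 wide (y), 100 high with its steel table; bow and rod to 240 mm high. Origin: middle of the box's front lower edge. A sloping panel before it reaches from x -65 mm on the bench to its top edge; on it the round heat plate, 6 mm proud, at y +65 mm; the square black louvre at y -65 is not the target.
- cradle: Fixed charging cradle, on the other side of the bench from the thermometer. Origin: centre of its underside; nose goes to its +x. Black, on a grey base plate 214 x 72 x 6 mm high; on it a rest 28 mm wide, top 16 mm above the bench. Seated, the thermometer's origin is 16 mm above the cradle's, axes parallel, 3 mm play either way lengthwise. Sides open between x -60 and +54 mm for the fingers.
- hood_edge (a point): Middle of the rear lower edge of the cradle's hood, at cradle x +74 mm, 54 mm above the bench. The hood is 55 mm wide, 6 mm thick, and runs from here forward to the front wall, whose inner face is at x +88 mm. Below it side cheeks, 54 mm high, x +54 to +98 mm, inner faces 41 mm apart, flank the nose.
- rear_stop (a point): Top of the inner face of the cradle's rear stop, at cradle x -89 mm, 28 mm above the bench (12 mm above the rest); the stop is 6 mm thick and 55 mm wide. It keeps the tail from sliding back. Beside it low guides, 24 mm high, x -95 to -60 mm, 43 mm apart.
- offcut: Loose pine offcut, 100 x 60 x 14 mm high, lying before the cutter; leave alone. Origin: centre of its underside.
- sanding_block: Loose cork sanding block, 100 x 60 x 30 mm high; leave alone. Origin: centre of its underside.
- pencil_mug: Loose white mug of pencils, 76 mm across, 90 mm high (pencils to 170 mm); leave alone. Origin: centre of its underside.
- screwdriver: Loose screwdriver, 150 mm long, lying on the bench; leave alone.
- glue: Loose white glue bottle, 60 mm across, 170 mm high; leave alone. Origin: centre of its underside.
- screw_jar: Loose clear jar, 70 mm across, 90 mm high; leave alone. Origin: centre of its underside.
- crib_tower: Loose wooden model tower, 85 x 85 x 122 mm high; leave alone. Origin: centre of its underside.
Mind the look-alikes: they are no part of the job. Leave any green or yellow look-alike of the thermometer alone.

How it is judged:
By the outcome, as a careful person would: the job done as asked, in the order asked, and still so for the second after the job is handed in, with the robot touching nothing.
It also fails if it takes over 58 s, if anything falls off the work surface, if the arm or the gripper's body presses on something with over 40 N, if the wrist force passes 120 N, or if a joint passes its speed limit or range.

### The arm

A 7-joint arm with a two-finger parallel gripper is mounted at the origin on the work surface. World frame = base frame: x ahead of the robot, y to its left, z up, the work surface at z = 0. Lengths are in m, angles in rad, forces in N, time in s.
With the tool pointing down it reaches from about 0.4 to 0.9 m from the base axis. Payload 5.5 kg.
Tool frame: the origin (TCP) lies between the finger pads; the fingertips stand 14 mm ahead of it and the grasp point (between the pads) lies 5 mm behind it; z points along the fingers, y is the line along which they close (so a half turn about z gives the same grasp; the last joint's range is limited). The gripper opens to 85 mm and grips with 20 to 120 N. Pads are 22 mm wide; open, the fingers measure 114 mm over their backs; the gripper's body (76 mm by 85 mm) begins 54 mm behind the grasp point. The pads swing forward as they close: fully open they stand 13 mm farther back than shut.
Start: joints at [0.263, 0.501, -0.427, 1.55, 0.221, 1.138, -0.21], TCP at [0.65, 0, 0.245] pointing down, gripper open.
Joint ranges: [-2.88, 2.88], [-0.31, 2.03], [-1.54, 1.56], [0.2, 2.42], [-1.41, 4.55], [0.19, 2.02], [-2.57, 2.57]. Speed limits (rad/s): [2.57, 2.57, 3.14, 3.14, 3.14, 3.14, 3.14].

### API

Orientations are given as a unit quaternion [x, y, z, w].
In Python, from plant import robot gives the robot as it stands.
- The arm moves only by the tool apply_moves, never from a script. Its argument "series" is a list of rows, each an object of numbers: "dx", "dy", "dz": the shift along the tool's x, y, z scaled (see below); "roll": the turn about the tool's z scaled (see below); "gripper": the gripper's target within -1 to 1 (fully open at 1, half-way at 0, shut at -1). In form: [{"dx": .., "dy": .., "dz": .., "roll": .., "gripper": ..}, ...]. A call has 1 to 20 rows; each row shifts and turns the commanded pose from where the row before left it, along the tool's axes as they then stand; what a row does not reach is not made up. The controller multiplies each number of a shift by 50 mm and each number of a turn by pi/2 rad. A row lasts 1/12 s, in which the tool goes at most 41.7 mm and 7.16 degrees, less where a joint would pass 70% of its speed; a pose out of reach is approached as far as the arm can. A call with a number of a shift or a turn outside -1 to 1 is refused whole. A call with a gripper value outside its range is refused whole. The fingers move at their own pace and stop on an object; "squeeze" is the grip in N (left out, the last holds). Time passes only in rows, so rows that do not move let the fingers close. It gives the time, the measured TCP pose, the force, the opening and the grip force at its end, in the units of the state.
- robot.sense(): the state, without advancing time (a new reading comes with each control period).
- robot.camera(name): name is "scene" or "side" or "wrist"; returns a dict with "color" (420x560x3 uint8, red, green, blue), "depth" (420x560 float32, m along the optical axis (not along the pixel's ray), 0 where there is no reading), "fx", "fy", "cx", "cy" (pixels), "dist" ([k1, k2, p1, p2, k3] as OpenCV has them; the pictures are not rectified), "eye" and "attitude" of the camera in the world; the wrist camera has in their place "hand_eye" (4x4, takes a point from camera to tool coordinates, whose origin is the TCP and whose axes are the flange's). Camera axes: x right, y up, looking along -z (the intrinsics and any distortion apply to the point x, -y, -z); pixel columns grow to the right and rows downward; lengths in m; the calibration is good to about 2 mm. A picture is of the moment at which its call begins: read the wrist's pose just before it.
- robot.sign_off(): hands the job in; it is judged then, once.
The state is a dict: "time": time; "joint_positions": joint angles; "dq": joint speeds; "tau": joint torques, N m; "tool_pos": TCP position; "eef_rot": TCP orientation; "force": force on the tool from outside, world axes, zero at the start; "moment": the same for the moment, N m; "finger_gap": finger opening in m; "gripper_force": force on a finger pad.
Only numpy, scipy, OpenCV 4.12 (cv2) and the standard library are available. Lean on these libraries where they do the work, as an engineer would, in place of code of your own. Each camera call takes 0.05 s, during which the arm holds its last target. There are 200 camera calls.

## Working session

There is one attempt and no reset: what is moved stays moved. The work goes in short steps, Python scripts to look and compute and a tool call to move; the robot and the scene stay as the last step left them, time stands still between calls to the robot, and variables do not carry over. Pictures are saved under pics/ and viewed, at most 10 in all, crops included, and the job is handed in when it is done.

Besides the shell and the picture viewer there is one more tool, called after "Call:" as name([rows], argument=value, ...), one row to a line, values as JSON. apply_moves: Moves the arm, as the interface text tells. Its arguments: {"type":"object","properties":{"series":{"type":"array"},"squeeze":{"type":"number"}},"required":["series"]}

```bash
mkdir -p pics; cat > h.py <<'E'
import numpy as np, cv2
from scipy.spatial.transform import Rotation as R
from plant import robot
def look(n):
    s=robot.sense(); c=robot.camera(n)
    if 'eye' in c:
        a=np.array(c['attitude'],float); 
        Rm=R.from_quat(a).as_matrix() if a.size==4 else a.reshape(3,3)
        T=np.eye(4);T[:3,:3]=Rm;T[:3,3]=c['eye']
    else:
        W=np.eye(4);W[:3,:3]=R.from_quat(s['eef_rot']).as_matrix();W[:3,3]=s['tool_pos']
        T=W@np.array(c['hand_eye'])
    c['T']=T;c['K']=np.array([[c['fx'],0,c['cx']],[0,c['fy'],c['cy']],[0,0,1]]);c['D']=np.array(c['dist'],float)
    return c
def save(c,f,box=None,s=1):
    im=c['color'][:,:,::-1]
    if box: im=im[box[1]:box[3],box[0]:box[2]]
    cv2.imwrite('pics/'+f,cv2.resize(im,None,fx=s,fy=s,interpolation=cv2.INTER_CUBIC))
def rays(c,px):
    p=cv2.undistortPoints(np.array(px,float).reshape(-1,1,2),c['K'],c['D']).reshape(-1,2)
    d=np.c_[p[:,0],-p[:,1],-np.ones(len(p))]
    return d@c['T'][:3,:3].T
def onz(c,px,z):
    d=rays(c,px);o=c['T'][:3,3];return o+d*((z-o[2])/d[:,2])[:,None]
def dep(c,px):
    px=np.array(px,float).reshape(-1,2);i=px.round().astype(int)
    return c['T'][:3,3]+rays(c,px)*c['depth'][i[:,1],i[:,0]][:,None]
def proj(c,P):
    P=np.array(P,float).reshape(-1,3);q=(P-c['T'][:3,3])@c['T'][:3,:3];q=q*[1,-1,-1]
    return cv2.projectPoints(q,np.zeros(3),np.zeros(3),c['K'],c['D'])[0].reshape(-1,2)
def cloud(c):
    h,w=c['depth'].shape;v,u=np.mgrid[:h,:w];P=dep(c,np.c_[u.ravel(),v.ravel()]).reshape(h,w,3);P[c['depth']==0]=np.nan;return P
E
python3 - <<'E'
from h import *
a=look('scene');b=look('side')
save(a,'scene.png');save(b,'side.png')
s=robot.sense();print(s['tool_pos'],s['eef_rot'],s['finger_gap'],s['time'])
for c in(a,b):print(c['T'].round(3).tolist(),c['fx'],c['D'],(c['depth']>0).mean())
E
```

```text
[ 6.49419673e-01 -8.14069834e-05  2.44356485e-01] [ 7.07103790e-01  7.07109250e-01 -5.89440445e-04 -6.25484505e-04] 0.0855719771015886 0.1
[[0.867, -0.368, 0.336, 0.97], [0.499, 0.618, -0.608, -0.721], [0.016, 0.695, 0.719, 0.949], [0.0, 0.0, 0.0, 1.0]] 436.85018814679944 [-0.12129894  0.          0.          0.          0.        ] 0.9959778911564626
[[-0.966, 0.184, -0.181, 0.272], [-0.258, -0.655, 0.71, 1.184], [0.012, 0.733, 0.68, 1.199], [0.0, 0.0, 0.0, 1.0]] 545.3996144779381 [-0.04923845  0.          0.          0.          0.        ] 0.9960586734693877
```

View pics/scene.png

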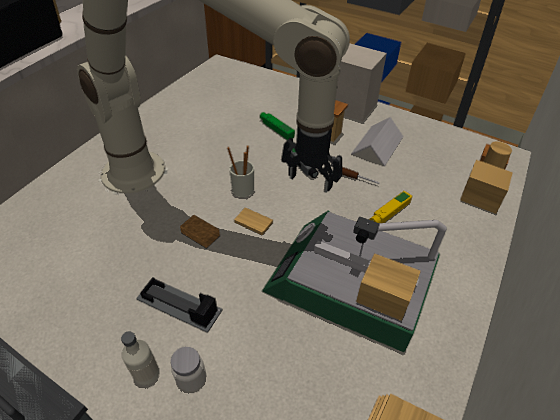

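View pics/side.png

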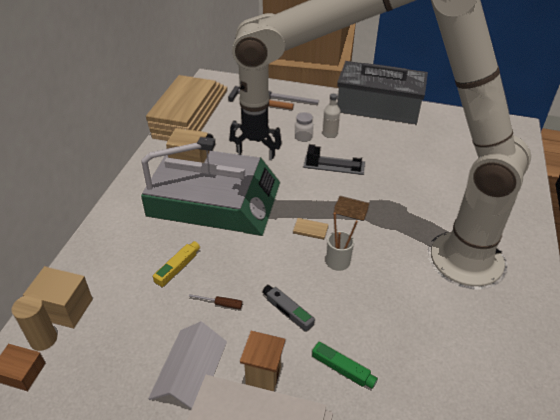

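Two views: the grey thermometer is at side (288,306), its black nose at (267,291). It could be confused with the yellow one at (177,262), the green one at (344,364) and the screwdriver at (225,301). The cradle is at side (335,160), its hood the big black block at (316,156). The heat plate is at side (258,208). I choose the grey one and check it in a crop.

```bash
cat > m1.py <<'E'
from h import *
b=look('side');a=look('scene')
Pb=cloud(b);Pa=cloud(a)
def sub(P,x0,y0,x1,y1,z0,z1):
    Q=P[y0:y1,x0:x1].reshape(-1,3);return Q[(Q[:,2]>z0)&(Q[:,2]<z1)]
def rect(Q,n):
    r=cv2.minAreaRect((Q[:,:2]*1000).astype(np.float32));print(n,len(Q),np.round(r[0],1),np.round(r[1],1),round(r[2],1),'z',np.percentile(Q[:,2],[5,50,95]).round(4))
t=sub(Pb,250,275,325,335,.012,.05);rect(t,'therm');rect(t[t[:,2]>.028],'therm top')
print('bench',np.nanmedian(Pb[270:290,370:410,2]),np.nanmedian(Pa[210:230,330-200:160,2]))
for P,n,bx in((Pb,'side',(295,138,375,180)),(Pa,'scene',(130,270,228,335))):
    q=sub(P,*bx,.004,.08);rect(q,'cradle '+n);h=sub(P,*bx,.045,.08);rect(h,'hood '+n)
    r=sub(P,*bx,.021,.034);print('z21-34 ext',r[:,:2].min(0),r[:,:2].max(0))
    h=sub(P,*bx,.003,.010);rect(h,'base '+n)
save(b,'c1.png',(235,180,395,340),3.5)
np.set_printoptions(precision=4,suppress=True)
# nose: dark end of therm
g=b['color'].astype(int).max(2)
ys,xs=np.where((g<60)&(Pb[:,:,2]>.008)&(Pb[:,:,2]<.05)&(np.add.outer(np.zeros(420),np.arange(560))>255)&(np.add.outer(np.zeros(420),np.arange(560))<325)&(np.add.outer(np.arange(420),np.zeros(560))>280)&(np.add.outer(np.arange(420),np.zeros(560))<335))
print('dark',len(xs),Pb[ys,xs].mean(0))
E
python3 m1.py
```

```text
therm 853 [465.3 324.9] [ 40.  170.8] 58.8 z [0.0157 0.0311 0.0359]
therm top 622 [465.3 324.9] [ 40.  170.8] 58.8 z [0.0287 0.0324 0.0364]
bench -0.0015818185399051332 0.000776304546224571
cradle side 949 [ 462.2 -358.3] [292.7 239.6] 14.4 z [0.0045 0.0134 0.0578]
hood side 124 [ 538.2 -318.6] [43.1 72.9] 7.7 z [0.0468 0.0564 0.0617]
z21-34 ext [ 0.36917233 -0.42416101] [ 0.59486532 -0.28648013]
base side 487 [ 462.1 -362.5] [301.1 241.3] 15.7 z [0.0032 0.0051 0.0093]
cradle scene 2302 [ 451.5 -319. ] [262.6 190.1] 31.7 z [0.0045 0.0151 0.0607]
hood scene 354 [ 537.5 -319.9] [46.1 59.4] 6.0 z [0.048  0.0595 0.0633]
z21-34 ext [ 0.3648855  -0.36231045] [ 0.56176281 -0.28997064]
base scene 1258 [ 449.5 -321.1] [268.5 192.8] 31.6 z [0.0031 0.0055 0.0088]
dark 271 [0.4725 0.3345 0.0205]
```

View pics/c1.png

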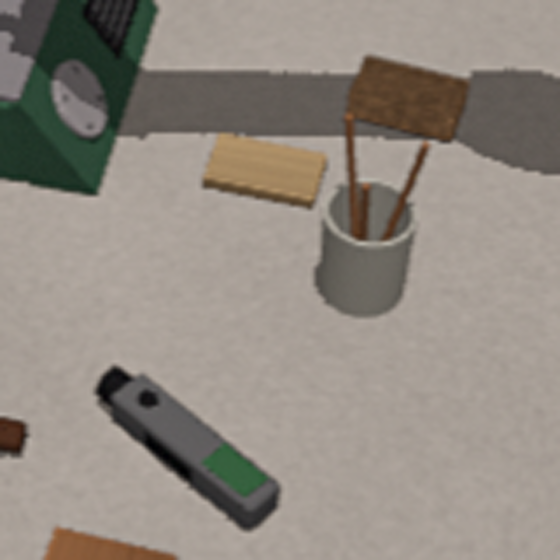

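The crop shows a grey body with a green screen at the tail end, and a black nose at crop (115,385), so the nose points up-left (+x, −y in the world). It is the right one. Next come the heat plate, the panel and the cradle.

```bash
cat > m2.py <<'E'
from h import *
np.set_printoptions(precision=4,suppress=True)
b=look('side');a=look('scene')
Pb=cloud(b);Pa=cloud(a)
# plate: low saturation blob near (258,208) in side; (306,232) in scene
for c,P,seed,n in((b,Pb,(258,208),'side'),(a,Pa,(306,232),'scene')):
    hsv=cv2.cvtColor(c['color'],cv2.COLOR_RGB2HSV).astype(int)
    m=((hsv[:,:,1]<60)&(hsv[:,:,2]>70)&(P[:,:,2]>.015)&(P[:,:,2]<.09)).astype(np.uint8)
    m[:, :seed[0]-25]=0;m[:,seed[0]+25:]=0;m[:seed[1]-25]=0;m[seed[1]+25:]=0
    k,l,st,ce=cv2.connectedComponentsWithStats(m,connectivity=4)
    i=1+np.argmin(np.linalg.norm(ce[1:]-seed,axis=1)+ (st[1:,4]<60)*1000)
    mm=l==i;Q=P[mm];Q=Q[~np.isnan(Q).any(1)]
    cen=Q.mean(0);nv=np.linalg.svd(Q-np.median(Q,0),full_matrices=False)[2][2];nv*=np.sign(nv[2])
    cnt=max(cv2.findContours(mm.astype(np.uint8),0,1)[0],key=cv2.contourArea);e=cv2.fitEllipse(cv2.convexHull(cnt))
    d=rays(c,[e[0]])[0];o=c['T'][:3,3];t=((np.median(Q,0)-o)@nv)/(d@nv);pc=o+t*d
    print(n,st[i],'ell',np.round(e[0],1),np.round(e[1],1),'cent',cen,'ellc',pc,'n',nv,'lean',np.degrees(np.arcsin(nv[2])),'yaw',np.degrees(np.arctan2(-nv[1],-nv[0])))
    # green panel/edges
    g=(hsv[:,:,0]>50)&(hsv[:,:,0]<95)&(hsv[:,:,1]>90)&(P[:,:,2]>.01)&(P[:,:,2]<.115)&(P[:,:,0]>.5)&(abs(P[:,:,1])<.26)
    G=P[g];print(' green n',len(G));
    r=cv2.minAreaRect((G[:,:2]*1000).astype(np.float32));print(' green rect',r,cv2.boxPoints(r).round().tolist())
# steel table/green hull from union
# cradle: dark mask on scene, biggest blob
for c,P,bx,n in((b,Pb,(295,138,375,180),'side'),(a,Pa,(130,270,228,335),'scene')):
    v=c['color'].max(2);m=np.zeros(v.shape,np.uint8);x0,y0,x1,y1=bx;m[y0:y1,x0:x1]=((v<110)&(P[:,:,2]>.002)&(P[:,:,2]<.08))[y0:y1,x0:x1]
    k,l,st,_=cv2.connectedComponentsWithStats(m,connectivity=8);i=1+st[1:,4].argmax();Q=P[l==i]
    r=cv2.minAreaRect((Q[:,:2]*1000).astype(np.float32));print('cradle',n,st[i],np.round(r[0],1),np.round(r[1],1),round(r[2],2))
    Q2=Q[(Q[:,2]>.054)];r=cv2.minAreaRect((Q2[:,:2]*1000).astype(np.float32));print(' hoodtop',np.round(r[0],1),np.round(r[1],1),round(r[2],2),np.median(Q2,0))
for n,seed in(('offcut',(310,229)),('mug',(340,252)),('sand',(352,208)),('glue',(331,118)),('jar',(304,127))):
    print(n,Pb[seed[1],seed[0]])
save(a,'c2.png',(120,200,330,350),3.5)
E
python3 m2.py
```

```text
side [249 197  17  22 255] ell [257.1 208. ] [14.4 22.7] cent [0.6422 0.0177 0.0546] ellc [0.642  0.0171 0.0543] n [-0.8051 -0.0049  0.5931] lean 36.373968099269526 yaw 0.35210478571417986
 green n 2825
 green rect ((805.9344482421875, -38.05426025390625), (378.4468994140625, 261.0340881347656), 3.0385358333587646) [[610.0, 82.0], [624.0, -178.0], [1002.0, -158.0], [988.0, 102.0]]
scene [298 223  18  13  62] ell [306.9 228.6] [ 5.5 20.4] cent [0.6395 0.024  0.0569] ellc [0.6436 0.0172 0.0639] n [-0.7939 -0.0327  0.6071] lean 37.3823154067385 yaw 2.3598538054166394
 green n 3687
 green rect ((806.3145751953125, -48.98020935058594), (377.8144226074219, 258.4464111328125), 2.9305129051208496) [[611.0, 70.0], [624.0, -188.0], [1002.0, -168.0], [988.0, 90.0]]
cradle side [304 144  61  31 837] [ 462.6 -322.3] [209.5  74.3] 5.48
 hoodtop [ 546.2 -318.1] [60.2 36.9] 79.04 [ 0.5459 -0.3167  0.0584]
cradle scene [ 136  277   87   56 2246] [ 462.1 -327.1] [216.5  74.2] 4.82
 hoodtop [ 538.6 -320.4] [44.3 57.5] 3.67 [ 0.5473 -0.3221  0.0602]
offcut [0.4735 0.015  0.0066]
mug [0.3611 0.1529 0.0808]
sand [nan nan nan]
glue [ 0.5086 -0.4711  0.0942]
jar [ 0.5992 -0.4349  0.0617]
```

View pics/c2.png

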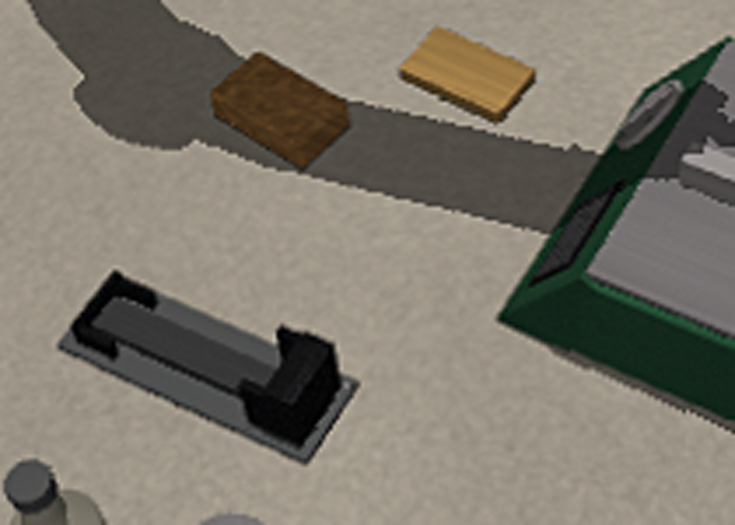

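The plate is at (0.642, 0.017, 0.054) and faces yaw ~3° with a 35° lean. Its height agrees with the 53 mm given. The cradle is at (0.462, −0.325), yaw ~5°. The thermometer is at (0.465, 0.325), yaw −31°, with its top at about 34 mm. All sizes agree with the text, so I move above the thermometer.

Call:
apply_moves([
  {"dx": 0.65, "dy": -0.37, "gripper": 1},
  {"dx": 0.65, "dy": -0.37, "gripper": 1},
  {"dx": 0.65, "dy": -0.37, "gripper": 1},
  {"dx": 0.65, "dy": -0.37, "gripper": 1},
  {"dx": 0.65, "dy": -0.37, "gripper": 1},
  {"dx": 0.65, "dy": -0.37, "gripper": 1},
  {"dx": 0.65, "dy": -0.37, "gripper": 1},
  {"dx": 0.65, "dy": -0.37, "gripper": 1},
  {"dx": 0.65, "dy": -0.37, "gripper": 1},
  {"dx": 0.65, "dy": -0.37, "gripper": 1},
  {"roll": -0.073, "gripper": 1},
  {"roll": -0.073, "gripper": 1},
  {"roll": -0.073, "gripper": 1},
  {"roll": -0.073, "gripper": 1},
  {"roll": -0.073, "gripper": 1},
  {"roll": -0.073, "gripper": 1},
  {"roll": -0.073, "gripper": 1},
  {"roll": -0.073, "gripper": 1},
  {"roll": -0.073, "gripper": 1},
  {"gripper": 1},
])

```text
invalid input
```

```bash
python3 - <<'E'
from h import *
np.set_printoptions(precision=4,suppress=True)
s=robot.sense();print(s['tool_pos'],R.from_quat(s['eef_rot']).as_matrix(),s['joint_positions'],s['time'])
c=look('wrist');save(c,'w1.png');print(c['T'])
P=cloud(c)
m=(P[:,:,2]>.024)&(P[:,:,2]<.05)&(np.hypot(P[:,:,0]-.465,P[:,:,1]-.325)<.11)
m=m.astype(np.uint8);k,l,st,_=cv2.connectedComponentsWithStats(m);i=1+st[1:,4].argmax();Q=P[l==i]
r=cv2.minAreaRect((Q[:,:2]*1000).astype(np.float32));print(r,st[i],np.median(Q[:,2]))
print('bench',np.nanmedian(P[:,:,2][P[:,:,2]<.012]))
# two-view height check: top outline on plane z=.034
cnt=max(cv2.findContours((l==i).astype(np.uint8),0,1)[0],key=cv2.contourArea).reshape(-1,2)
q=onz(c,cnt,.034);print(cv2.minAreaRect((q[:,:2]*1000).astype(np.float32)))
E
```

```text
[ 0.6498 -0.      0.2449] [[ 0.      1.     -0.0007]
 [ 1.     -0.      0.    ]
 [ 0.     -0.0007 -1.    ]] [ 0.2632  0.5012 -0.4269  1.5507  0.2208  1.1383 -0.2103] 0.3
[[ 1.     -0.0006  0.0014  0.6498]
 [ 0.0001  0.9532  0.3025  0.0769]
 [-0.0015 -0.3025  0.9532  0.3737]
 [ 0.      0.      0.      1.    ]]Traceback (most recent call last):
  File "<stdin>", line 7, in <module>
ValueError: attempt to get argmax of an empty sequence
```

View pics/w1.png

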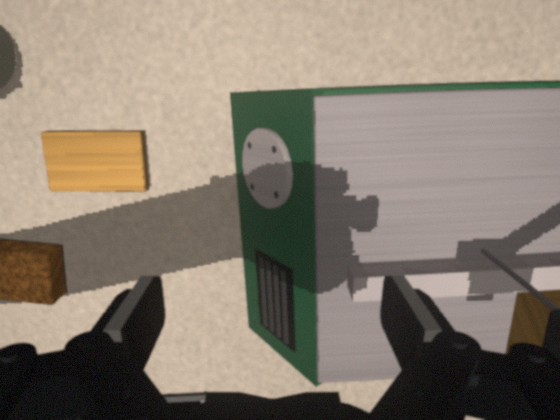

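That picture is still from the start pose, as the move was refused, probably because every key must be present. It shows the plate clearly at (268,168) with its four screws and the louvre at (275,300), so it will serve for a second plate measurement. I resend with all keys, turning the other way so the camera sits on the nose side.

```bash
python3 - <<'E'
from h import *
np.set_printoptions(precision=4,suppress=True)
c=look('wrist');P=cloud(c)
hsv=cv2.cvtColor(c['color'],cv2.COLOR_RGB2HSV).astype(int)
m=((hsv[:,:,1]<75)&(P[:,:,2]>.015)&(P[:,:,2]<.095)).astype(np.uint8);m[:,:238]=0;m[:,298:]=0;m[:120]=0;m[216:]=0
k,l,st,ce=cv2.connectedComponentsWithStats(m,connectivity=4);i=1+st[1:,4].argmax()
cnt=max(cv2.findContours((l==i).astype(np.uint8),0,1)[0],key=cv2.contourArea);e=cv2.fitEllipse(cv2.convexHull(cnt))
Q=P[l==i];md=np.median(Q,0);nv=np.linalg.svd(Q-Q.mean(0),full_matrices=False)[2][2];nv*=np.sign(nv[2])
d=rays(c,[e[0]])[0];o=c['T'][:3,3];pc=o+d*((Q.mean(0)-o)@nv)/(d@nv)
print(st[i],e,'plate',pc,onz(c,[e[0]],.053),'n',nv,np.degrees(np.arcsin(nv[2])),np.degrees(np.arctan2(-nv[1],-nv[0])))
# panel bottom edge (bench) left green edge and top edge rows
g=(hsv[:,:,0]>45)&(hsv[:,:,0]<95)&(hsv[:,:,1]>100)&(hsv[:,:,2]>25)
rows=[r for r in range(110,320,10)]
L=[[np.where(g[r,200:330])[0].min()+200,r] for r in rows];q=onz(c,L,0.0)
f=np.polyfit(q[:,1],q[:,0],1);print('front edge yaw',np.degrees(np.arctan(-f[0])),'res',np.std(q[:,0]-np.polyval(f,q[:,1])))
E
```

```text
[ 240  120   58   92 3736] ((262.1572570800781, 166.9211883544922), (66.58524322509766, 94.01128387451172), 167.8195037841797) plate [0.6407 0.0116 0.051 ] [[0.6408 0.012  0.053 ]] n [-0.8235 -0.0425  0.5657] 34.45032940567193 2.954520019026979Traceback (most recent call last):
  File "<stdin>", line 14, in <module>
    return umr_minimum(a, axis, None, out, keepdims, initial, where)
ValueError: zero-size array to reduction operation minimum which has no identity
```

Call:
apply_moves([
  {"dx": 0.65, "dy": -0.37, "dz": 0, "roll": 0, "gripper": 1},
  {"dx": 0.65, "dy": -0.37, "dz": 0, "roll": 0, "gripper": 1},
  {"dx": 0.65, "dy": -0.37, "dz": 0, "roll": 0, "gripper": 1},
  {"dx": 0.65, "dy": -0.37, "dz": 0, "roll": 0, "gripper": 1},
  {"dx": 0.65, "dy": -0.37, "dz": 0, "roll": 0, "gripper": 1},
  {"dx": 0.65, "dy": -0.37, "dz": 0, "roll": 0, "gripper": 1},
  {"dx": 0.65, "dy": -0.37, "dz": 0, "roll": 0, "gripper": 1},
  {"dx": 0.65, "dy": -0.37, "dz": 0, "roll": 0, "gripper": 1},
  {"dx": 0.65, "dy": -0.37, "dz": 0, "roll": 0, "gripper": 1},
  {"dx": 0.65, "dy": -0.37, "dz": 0, "roll": 0, "gripper": 1},
  {"dx": 0, "dy": 0, "dz": 0, "roll": 0, "gripper": 1},
])

```text
time: 1.32
tool_pos: [0.4589, 0.3339, 0.2463]
eef_rot: [0.703, 0.711, 0.001, -0.002]
force: [-0.8, 0.8, 0.7]
finger_gap: 0.0855
gripper_force: 0.0
```

Call:
apply_moves([
  {"dx": 0, "dy": 0, "dz": 0, "roll": 0.079, "gripper": 1},
  {"dx": 0, "dy": 0, "dz": 0, "roll": 0.079, "gripper": 1},
  {"dx": 0, "dy": 0, "dz": 0, "roll": 0.079, "gripper": 1},
  {"dx": 0, "dy": 0, "dz": 0, "roll": 0.079, "gripper": 1},
  {"dx": 0, "dy": 0, "dz": 0, "roll": 0.079, "gripper": 1},
  {"dx": 0, "dy": 0, "dz": 0, "roll": 0.079, "gripper": 1},
  {"dx": 0, "dy": 0, "dz": 0, "roll": 0.079, "gripper": 1},
  {"dx": 0, "dy": 0, "dz": 0, "roll": 0.079, "gripper": 1},
  {"dx": 0, "dy": 0, "dz": 0, "roll": 0.079, "gripper": 1},
  {"dx": 0, "dy": 0, "dz": 0, "roll": 0.079, "gripper": 1},
  {"dx": 0, "dy": 0, "dz": 0, "roll": 0.079, "gripper": 1},
  {"dx": 0, "dy": 0, "dz": 0, "roll": 0.079, "gripper": 1},
  {"dx": 0, "dy": 0, "dz": 0, "roll": 0.079, "gripper": 1},
  {"dx": 0, "dy": 0, "dz": 0, "roll": 0.079, "gripper": 1},
  {"dx": 0, "dy": 0, "dz": 0, "roll": 0.079, "gripper": 1},
  {"dx": 0, "dy": 0, "dz": 0, "roll": 0.079, "gripper": 1},
  {"dx": 0, "dy": 0, "dz": 0, "roll": 0.079, "gripper": 1},
  {"dx": 0, "dy": 0, "dz": 0, "roll": 0, "gripper": 1},
])

```text
time: 2.82
tool_pos: [0.4639, 0.3226, 0.24]
eef_rot: [0.979, -0.204, -0.003, 0.006]
force: [-0.4, 0.1, 0.1]
finger_gap: 0.0855
gripper_force: 0.0
```

```bash
cat > th.py <<'E'
from h import *
np.set_printoptions(precision=4,suppress=True)
s=robot.sense();print(s['tool_pos'],R.from_quat(s['eef_rot']).as_matrix()[:,1],s['joint_positions'],s['time'])
c=look('wrist');P=cloud(c)
m=(P[:,:,2]>.022)&(P[:,:,2]<.05)&(np.hypot(P[:,:,0]-.465,P[:,:,1]-.325)<.11)
m=m.astype(np.uint8);k,l,st,_=cv2.connectedComponentsWithStats(m);i=1+st[1:,4].argmax();Q=P[l==i]
r=cv2.minAreaRect((Q[:,:2]*1000).astype(np.float32));print(r,st[i],np.median(Q[:,2]))
print('bench',np.nanmedian(P[:,:,2][P[:,:,2]<.012]))
cnt=max(cv2.findContours((l==i).astype(np.uint8),0,1)[0],key=cv2.contourArea).reshape(-1,2)
q=onz(c,cnt,.034);print(cv2.minAreaRect((q[:,:2]*1000).astype(np.float32)))
save(c,'w2.png')
E
python3 th.py
```

```text
[0.4639 0.3226 0.24  ] [-0.4001 -0.9164  0.0135] [-0.8341  0.3335  0.2187  1.7813 -0.0774  1.0488 -2.57  ] 2.8167
((468.0582275390625, 321.5913391113281), (36.53138732910156, 169.5203399658203), 59.69545364379883) [ 240   74   56  184 6905] 0.03393986791186121
bench 0.00024164660905104385
((468.4378662109375, 321.6249084472656), (35.74693298339844, 168.29164123535156), 59.58428192138672)
```

View pics/w2.png

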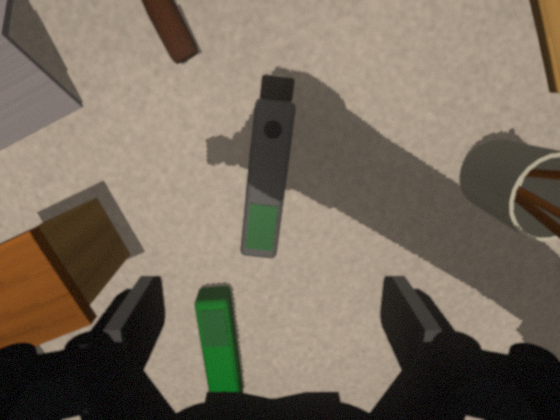

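The wrist view shows the grey thermometer at (270,165), nose up, lying alone, with the green look-alike at (220,340). It is at (0.468, 0.3216), yaw −30.4°, top at 33.9 mm. Joint 7 hit its limit turning this way, so I turn the other way, which has the range.

Call:
apply_moves([
  {"dx": 0, "dy": 0, "dz": 0, "roll": -0.077, "gripper": 1},
  {"dx": 0, "dy": 0, "dz": 0, "roll": -0.077, "gripper": 1},
  {"dx": 0, "dy": 0, "dz": 0, "roll": -0.077, "gripper": 1},
  {"dx": 0, "dy": 0, "dz": 0, "roll": -0.077, "gripper": 1},
  {"dx": 0, "dy": 0, "dz": 0, "roll": -0.077, "gripper": 1},
  {"dx": 0, "dy": 0, "dz": 0, "roll": -0.077, "gripper": 1},
  {"dx": 0, "dy": 0, "dz": 0, "roll": -0.077, "gripper": 1},
  {"dx": 0, "dy": 0, "dz": 0, "roll": -0.077, "gripper": 1},
  {"dx": 0, "dy": 0, "dz": 0, "roll": -0.077, "gripper": 1},
  {"dx": 0, "dy": 0, "dz": 0, "roll": -0.077, "gripper": 1},
  {"dx": 0, "dy": 0, "dz": 0, "roll": -0.077, "gripper": 1},
  {"dx": 0, "dy": 0, "dz": 0, "roll": -0.077, "gripper": 1},
  {"dx": 0, "dy": 0, "dz": 0, "roll": -0.077, "gripper": 1},
  {"dx": 0, "dy": 0, "dz": 0, "roll": -0.077, "gripper": 1},
  {"dx": 0, "dy": 0, "dz": 0, "roll": -0.077, "gripper": 1},
  {"dx": 0, "dy": 0, "dz": 0, "roll": -0.077, "gripper": 1},
  {"dx": 0, "dy": 0, "dz": 0, "roll": -0.077, "gripper": 1},
  {"dx": 0, "dy": 0, "dz": 0, "roll": -0.077, "gripper": 1},
  {"dx": 0, "dy": 0, "dz": 0, "roll": -0.077, "gripper": 1},
  {"dx": 0, "dy": 0, "dz": 0, "roll": -0.077, "gripper": 1},
])

```text
time: 4.53
tool_pos: [0.4634, 0.3237, 0.2405]
eef_rot: [0.533, 0.846, -0.005, -0.003]
force: [0.0, 0.4, -0.3]
finger_gap: 0.0854
gripper_force: 0.0
```

Call:
apply_moves([
  {"dx": 0, "dy": 0, "dz": 0, "roll": -0.077, "gripper": 1},
  {"dx": 0, "dy": 0, "dz": 0, "roll": -0.077, "gripper": 1},
  {"dx": 0, "dy": 0, "dz": 0, "roll": -0.077, "gripper": 1},
  {"dx": 0, "dy": 0, "dz": 0, "roll": -0.077, "gripper": 1},
  {"dx": 0, "dy": 0, "dz": 0, "roll": -0.077, "gripper": 1},
  {"dx": 0, "dy": 0, "dz": 0, "roll": 0, "gripper": 1},
  {"dx": 0, "dy": 0, "dz": 0, "roll": 0, "gripper": 1},
])

```text
time: 5.12
tool_pos: [0.4636, 0.3234, 0.2404]
eef_rot: [0.262, 0.965, -0.004, -0.004]
force: [0.1, -0.8, -0.7]
finger_gap: 0.0853
gripper_force: 0.0
```

```bash
cat > go.py <<'E'
from h import *
import sys
# go.py x y z yawdeg(tool y): prints tool-frame units needed from current pose (shift first, then roll)
np.set_printoptions(precision=4,suppress=True)
s=robot.sense();M=R.from_quat(s['eef_rot']).as_matrix();p=s['tool_pos']
x,y,z,yaw=map(float,sys.argv[1:5])
d=M.T@(np.array([x,y,z])-p)/.05
cur=np.degrees(np.arctan2(M[1,1],M[0,1]));r=-(yaw-cur);r=(r+180)%360-180
print('pos',np.round(p,4),'yaw',round(cur,2),'tilt',M[:,2].round(3),'j7',round(s['joint_positions'][6],2),'t',round(s['time'],2))
print('units dxyz',d.round(2),'roll',round(r/90,3),'min rows',np.ceil(np.linalg.norm(d)*50/41.7),np.ceil(abs(r)/7.16))
E
python3 go.py .468 .3216 .018 59.65
```

```text
pos [0.4636 0.3234 0.2404] yaw 59.65 tilt [-0.011 -0.006 -1.   ] j7 0.28 t 5.12
units dxyz [-0.12  0.06  4.45] roll 0.0 min rows 6.0 1.0
```

Call:
apply_moves([
  {"dx": -0.06, "dy": 0.03, "dz": 0.6, "roll": 0, "gripper": 1},
  {"dx": -0.06, "dy": 0.03, "dz": 0.6, "roll": 0, "gripper": 1},
  {"dx": 0, "dy": 0, "dz": 0.6, "roll": 0, "gripper": 1},
  {"dx": 0, "dy": 0, "dz": 0.6, "roll": 0, "gripper": 1},
  {"dx": 0, "dy": 0, "dz": 0.6, "roll": 0, "gripper": 1},
  {"dx": 0, "dy": 0, "dz": 0.5, "roll": 0, "gripper": 1},
  {"dx": 0, "dy": 0, "dz": 0.4, "roll": 0, "gripper": 1},
  {"dx": 0, "dy": 0, "dz": 0.3, "roll": 0, "gripper": 1},
  {"dx": 0, "dy": 0, "dz": 0.2, "roll": 0, "gripper": 1},
  {"dx": 0, "dy": 0, "dz": 0, "roll": 0, "gripper": 1},
])

```text
time: 5.95
tool_pos: [0.4663, 0.3205, 0.0179]
eef_rot: [0.261, 0.965, -0.006, -0.006]
force: [-0.5, 0.1, -0.1]
finger_gap: 0.0852
gripper_force: 0.0
```

```bash
python3 go.py .468 .3216 .019 59.65
```

```text
pos [0.4663 0.3205 0.0179] yaw 59.71 tilt [-0.014 -0.009 -1.   ] j7 0.18 t 5.95
units dxyz [-0.02  0.04 -0.02] roll 0.001 min rows 1.0 1.0
```

Call:
apply_moves([
  {"dx": -0.02, "dy": 0.04, "dz": 0, "roll": 0, "gripper": -1},
  {"dx": 0, "dy": 0, "dz": 0, "roll": 0, "gripper": -1},
  {"dx": 0, "dy": 0, "dz": 0, "roll": 0, "gripper": -1},
  {"dx": 0, "dy": 0, "dz": 0, "roll": 0, "gripper": -1},
  {"dx": 0, "dy": 0, "dz": 0, "roll": 0, "gripper": -1},
  {"dx": 0, "dy": 0, "dz": 0, "roll": 0, "gripper": -1},
  {"dx": 0, "dy": 0, "dz": 0, "roll": 0, "gripper": -1},
  {"dx": 0, "dy": 0, "dz": 0, "roll": 0, "gripper": -1},
], squeeze=60)

```text
time: 6.62
tool_pos: [0.4704, 0.3229, 0.0212]
eef_rot: [0.261, 0.965, -0.005, -0.003]
force: [-1.8, -0.9, 6.7]
finger_gap: 0.0354
gripper_force: 61.4
```

Call:
apply_moves([
  {"dx": 0, "dy": 0, "dz": -0.3, "roll": 0, "gripper": -1},
  {"dx": 0, "dy": 0, "dz": -0.5, "roll": 0, "gripper": -1},
  {"dx": 0, "dy": 0, "dz": -0.7, "roll": 0, "gripper": -1},
  {"dx": 0, "dy": 0, "dz": -0.7, "roll": 0, "gripper": -1},
  {"dx": 0, "dy": 0, "dz": -0.7, "roll": 0, "gripper": -1},
  {"dx": 0, "dy": 0, "dz": -0.7, "roll": 0, "gripper": -1},
  {"dx": 0, "dy": 0, "dz": -0.5, "roll": 0, "gripper": -1},
  {"dx": 0, "dy": 0, "dz": -0.3, "roll": 0, "gripper": -1},
  {"dx": 0, "dy": 0, "dz": 0, "roll": 0, "gripper": -1},
])

```text
time: 7.37
tool_pos: [0.4737, 0.3256, 0.2442]
eef_rot: [0.26, 0.965, -0.002, -0.002]
force: [0.1, 0.1, -1.6]
finger_gap: 0.0351
gripper_force: 60.5
```

```bash
python3 go.py .590 -.314 .25 95; python3 go.py .640 0.1 .25 95
```

```text
pos [0.4737 0.3256 0.2442] yaw 59.81 tilt [-0.004 -0.004 -1.   ] j7 0.29 t 7.37
units dxyz [-8.44 -9.89 -0.07] roll -0.391 min rows 16.0 5.0
pos [0.4737 0.3256 0.2442] yaw 59.81 tilt [-0.004 -0.004 -1.   ] j7 0.29 t 7.37
units dxyz [-5.14 -2.23 -0.11] roll -0.391 min rows 7.0 5.0
```

Call:
apply_moves([
  {"dx": 0, "dy": 0, "dz": 0, "roll": -0.078, "gripper": -1},
  {"dx": 0, "dy": 0, "dz": 0, "roll": -0.078, "gripper": -1},
  {"dx": 0, "dy": 0, "dz": 0, "roll": -0.078, "gripper": -1},
  {"dx": 0, "dy": 0, "dz": 0, "roll": -0.078, "gripper": -1},
  {"dx": 0, "dy": 0, "dz": 0, "roll": -0.078, "gripper": -1},
  {"dx": 0, "dy": -0.4, "dz": 0, "roll": 0, "gripper": -1},
])

```text
time: 7.87
tool_pos: [0.4714, 0.3078, 0.2384]
eef_rot: [-0.049, 0.999, -0.002, -0.007]
force: [-0.3, 1.3, -0.9]
finger_gap: 0.0349
gripper_force: 60.3
```

Call:
apply_moves([
  {"dx": -0.11, "dy": -0.78, "dz": 0, "roll": 0, "gripper": -1},
  {"dx": -0.11, "dy": -0.78, "dz": 0, "roll": 0, "gripper": -1},
  {"dx": -0.11, "dy": -0.78, "dz": 0, "roll": 0, "gripper": -1},
  {"dx": -0.11, "dy": -0.78, "dz": 0, "roll": 0, "gripper": -1},
  {"dx": -0.11, "dy": -0.78, "dz": 0, "roll": 0, "gripper": -1},
  {"dx": -0.11, "dy": -0.78, "dz": 0, "roll": 0, "gripper": -1},
  {"dx": -0.11, "dy": -0.78, "dz": 0, "roll": 0, "gripper": -1},
  {"dx": -0.11, "dy": -0.78, "dz": 0, "roll": 0, "gripper": -1},
  {"dx": -0.11, "dy": -0.78, "dz": 0, "roll": 0, "gripper": -1},
  {"dx": -0.11, "dy": -0.78, "dz": 0, "roll": 0, "gripper": -1},
  {"dx": -0.11, "dy": -0.78, "dz": 0, "roll": 0, "gripper": -1},
  {"dx": -0.11, "dy": -0.78, "dz": 0, "roll": 0, "gripper": -1},
  {"dx": -0.11, "dy": -0.78, "dz": 0, "roll": 0, "gripper": -1},
  {"dx": -0.11, "dy": -0.78, "dz": 0, "roll": 0, "gripper": -1},
  {"dx": -0.11, "dy": -0.78, "dz": 0, "roll": 0, "gripper": -1},
  {"dx": -0.11, "dy": -0.78, "dz": 0, "roll": 0, "gripper": -1},
  {"dx": 0, "dy": 0, "dz": 0, "roll": 0, "gripper": -1},
  {"dx": 0, "dy": 0, "dz": 0, "roll": 0, "gripper": -1},
])

```text
time: 9.37
tool_pos: [0.6126, -0.3138, 0.2403]
eef_rot: [-0.04, 0.999, -0.004, -0.008]
force: [0.1, 1.2, -2.2]
finger_gap: 0.0345
gripper_force: 60.7
```

```bash
python3 go.py .6194 -.311 .10 95; python3 - <<'E'
from h import *
np.set_printoptions(precision=4,suppress=True)
c=look('wrist');save(c,'w3.png');P=cloud(c)
m=(P[:,:,2]>.002)&(P[:,:,2]<.08)&(np.abs(P[:,:,0]-.462)<.14)&(np.abs(P[:,:,1]+.325)<.07)
print(m.sum(),'hood',[ (P[m&(P[:,:,2]>.05)][:,k].min().round(4),P[m&(P[:,:,2]>.05)][:,k].max().round(4)) for k in range(3)])
Q=P[m&(P[:,:,2]>.05)];r=cv2.minAreaRect((Q[:,:2]*1000).astype(np.float32));print(r)
E
```

```text
pos [ 0.6126 -0.3138  0.2403] yaw 94.57 tilt [-0.015 -0.008 -1.   ] j7 2.01 t 9.37
units dxyz [-0.18  0.07  2.8 ] roll -0.005 min rows 4.0 1.0Traceback (most recent call last):
  File "<stdin>", line 5, in <module>
    return umr_minimum(a, axis, None, out, keepdims, initial, where)
ValueError: zero-size array to reduction operation minimum which has no identity
```

View pics/w3.png

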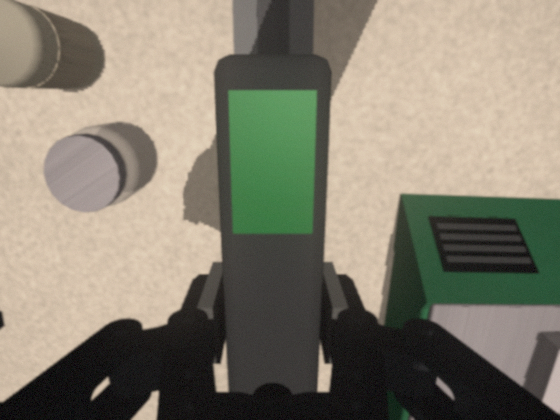

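The wrist view shows the thermometer held (screen at (272,160)), with the cradle beyond its tail at (275,25) and room on both sides. Now I set the tail on the hood's top and press down, so it pivots nose-down in the pads.

Call:
apply_moves([
  {"dx": -0.09, "dy": 0.04, "dz": 0.5, "roll": 0, "gripper": -1},
  {"dx": -0.09, "dy": 0.04, "dz": 0.6, "roll": 0, "gripper": -1},
  {"dx": 0, "dy": 0, "dz": 0.6, "roll": 0, "gripper": -1},
  {"dx": 0, "dy": 0, "dz": 0.6, "roll": 0, "gripper": -1},
  {"dx": 0, "dy": 0, "dz": 0.4, "roll": 0, "gripper": -1},
  {"dx": 0, "dy": 0, "dz": 0.1, "roll": 0, "gripper": -1},
  {"dx": 0, "dy": 0, "dz": 0, "roll": 0, "gripper": -1},
])

```text
time: 10.0
tool_pos: [0.6204, -0.3033, 0.1006]
eef_rot: [-0.044, 0.999, -0.002, -0.008]
force: [-0.4, 0.0, -1.3]
finger_gap: 0.0349
gripper_force: 60.6
```

Call:
apply_moves([
  {"dx": 0, "dy": 0, "dz": 0.1, "roll": 0, "gripper": -1},
  {"dx": 0, "dy": 0, "dz": 0.1, "roll": 0, "gripper": -1},
  {"dx": 0, "dy": 0, "dz": 0.1, "roll": 0, "gripper": -1},
  {"dx": 0, "dy": 0, "dz": 0.1, "roll": 0, "gripper": -1},
  {"dx": 0, "dy": 0, "dz": 0.1, "roll": 0, "gripper": -1},
  {"dx": 0, "dy": 0, "dz": 0.1, "roll": 0, "gripper": -1},
], squeeze=20)

```text
time: 10.5
tool_pos: [0.624, -0.3067, 0.0754]
eef_rot: [-0.043, 0.999, -0.004, -0.003]
force: [3.8, 2.5, 10.2]
finger_gap: 0.0352
gripper_force: 62.6
```

Call:
apply_moves([
  {"dx": 0, "dy": 0, "dz": 0, "roll": 0, "gripper": -1},
  {"dx": 0, "dy": 0, "dz": 0, "roll": 0, "gripper": -1},
], squeeze=20)

```text
time: 10.67
tool_pos: [0.6241, -0.3065, 0.075]
eef_rot: [-0.043, 0.999, -0.004, -0.003]
force: [3.2, 0.7, 3.4]
finger_gap: 0.0348
gripper_force: 62.0
```

```bash
cat > tilt.py <<'E'
from h import *
import sys
# tilt.py: fit thermometer's side/top outline in side+scene clouds near the TCP -> pitch
np.set_printoptions(precision=4,suppress=True)
s=robot.sense();p=s['tool_pos'];M=R.from_quat(s['eef_rot']).as_matrix();f=-M[:,0]*[1,1,0];f/=np.linalg.norm(f);l=np.cross([0,0,1],f)
print('tcp',p,'yaw nose',np.degrees(np.arctan2(f[1],f[0])).round(2),'grip',s['gripper_force'],'F',np.round(s['force'],1),'t',s['time'])
for n in sys.argv[1:]:
    c=look(n);P=cloud(c)-p;U=P@f;V=P@l;Z=P[:,:,2]
    hsv=cv2.cvtColor(c['color'],cv2.COLOR_RGB2HSV).astype(int)
    near=(abs(U)<.12)&(abs(V)<.03)&(abs(Z)<.10)
    g=near&(hsv[:,:,0]>45)&(hsv[:,:,0]<85)&(hsv[:,:,1]>70)  # screen
    if g.sum()>20:
        k=np.polyfit(U[g],Z[g],1);print(n,'screen n',g.sum(),'centre',U[g].mean(),V[g].mean(),Z[g].mean(),'pitch',np.degrees(np.arctan(-k[0])))
    top=near&(abs(V)<.017)&((U<-.02)|(U>.02))
    q=np.c_[U[top],Z[top]]
    # top envelope by bins
    b=np.arange(-.09,.09,.006);E=[]
    for a0 in b:
        w=q[(q[:,0]>=a0)&(q[:,0]<a0+.006)]
        if len(w)>8:E.append([a0+.003,np.percentile(w[:,1],90),len(w)])
    E=np.array(E)*[1000,1000,1];print(n,'top env',[(round(a),round(z,1),int(k)) for a,z,k in E])
E
python3 tilt.py side scene
```

```text
tcp [ 0.6241 -0.3065  0.075 ] yaw nose 4.94 grip 62.01119899749756 F [3.2 0.7 3.4] t 10.6667
side screen n 64 centre -0.05440709060649889 0.0033308414677228546 0.013603053760851951 pitch -10.436199288089531
side top env [(-87, np.float64(18.8), 27), (-81, np.float64(19.9), 18), (-75, np.float64(21.4), 16), (-69, np.float64(21.4), 17), (-63, np.float64(20.7), 27), (-57, np.float64(17.8), 25), (-51, np.float64(18.7), 24), (-45, np.float64(18.6), 26), (-39, np.float64(16.0), 24), (-33, np.float64(14.9), 23), (-27, np.float64(14.0), 21), (-21, np.float64(18.6), 21), (21, np.float64(12.6), 14), (27, np.float64(9.4), 23), (33, np.float64(9.3), 28), (39, np.float64(7.4), 23), (45, np.float64(8.8), 27), (51, np.float64(7.5), 17), (57, np.float64(7.6), 26), (63, np.float64(1.8), 18), (69, np.float64(1.1), 23), (75, np.float64(4.3), 24), (81, np.float64(-4.9), 15)]
scene screen n 179 centre -0.05729891841181614 -0.0002665639045064346 0.01832919766123934 pitch 1.398718691118994
scene top env [(-87, np.float64(22.1), 28), (-81, np.float64(23.1), 44), (-75, np.float64(22.9), 46), (-69, np.float64(21.9), 76), (-63, np.float64(21.2), 80), (-57, np.float64(20.9), 69), (-51, np.float64(20.8), 59), (-45, np.float64(19.9), 49), (-39, np.float64(19.0), 33), (-33, np.float64(-73.3), 19), (-27, np.float64(-73.0), 19), (-21, np.float64(-73.0), 16), (21, np.float64(12.2), 49), (27, np.float64(11.9), 68), (33, np.float64(12.8), 71), (39, np.float64(12.1), 77), (45, np.float64(10.5), 75), (51, np.float64(9.8), 77), (57, np.float64(8.6), 85), (63, np.float64(5.0), 67), (69, np.float64(4.8), 69), (75, np.float64(4.1), 77), (81, np.float64(1.1), 41), (87, np.float64(-73.0), 34)]
```

It pivots in the pads as wanted, about 6.5° so far at ~10 N. I carry on.

Call:
apply_moves([
  {"dx": 0, "dy": 0, "dz": 0.08, "roll": 0, "gripper": -1},
  {"dx": 0, "dy": 0, "dz": 0.08, "roll": 0, "gripper": -1},
  {"dx": 0, "dy": 0, "dz": 0.08, "roll": 0, "gripper": -1},
  {"dx": 0, "dy": 0, "dz": 0.08, "roll": 0, "gripper": -1},
  {"dx": 0, "dy": 0, "dz": 0, "roll": 0, "gripper": -1},
])

```text
time: 11.18
tool_pos: [0.6267, -0.3063, 0.06]
eef_rot: [-0.044, 0.999, -0.005, -0.001]
force: [8.9, 1.5, 7.8]
finger_gap: 0.035
gripper_force: 65.2
```

```bash
python3 tilt.py scene
```

```text
tcp [ 0.6267 -0.3063  0.06  ] yaw nose 4.99 grip 65.16857743263245 F [8.9 1.5 7.8] t 11.1833
scene screen n 174 centre -0.05448548347201022 -0.0009302675646022378 0.030199146983752864 pitch 10.972492271736117
scene top env [(-87, np.float64(35.8), 13), (-81, np.float64(40.7), 36), (-75, np.float64(39.3), 51), (-69, np.float64(38.2), 101), (-63, np.float64(36.8), 60), (-57, np.float64(35.4), 65), (-51, np.float64(33.7), 61), (-45, np.float64(31.2), 51), (-39, np.float64(29.6), 33), (-33, np.float64(25.7), 24), (-27, np.float64(-59.1), 11), (-21, np.float64(-57.6), 10), (21, np.float64(9.3), 39), (27, np.float64(7.9), 60), (33, np.float64(6.0), 63), (39, np.float64(3.8), 58), (45, np.float64(1.5), 72), (51, np.float64(0.7), 63), (57, np.float64(-3.9), 66), (63, np.float64(-9.1), 54), (69, np.float64(-11.0), 67), (75, np.float64(-12.5), 54), (81, np.float64(-58.1), 32), (87, np.float64(-59.0), 31)]
```

Call:
apply_moves([
  {"dx": 0, "dy": 0, "dz": -0.3, "roll": 0, "gripper": -1},
  {"dx": 0.2, "dy": 0, "dz": -0.2, "roll": 0, "gripper": -1},
  {"dx": 0.3, "dy": 0, "dz": 0, "roll": 0, "gripper": -1},
  {"dx": 0.2, "dy": 0, "dz": 0, "roll": 0, "gripper": -1},
  {"dx": 0.1, "dy": 0, "dz": 0, "roll": 0, "gripper": -1},
  {"dx": 0, "dy": 0, "dz": 0, "roll": 0, "gripper": -1},
])

```text
time: 11.73
tool_pos: [0.5791, -0.3107, 0.0818]
eef_rot: [-0.042, 0.999, -0.004, -0.007]
force: [0.4, -0.2, -3.2]
finger_gap: 0.0353
gripper_force: 63.9
```

```bash
python3 go.py .5846 -.3143 .069 95; python3 tilt.py scene
```

```text
pos [ 0.5791 -0.3107  0.0818] yaw 94.8 tilt [-0.014 -0.008 -1.   ] j7 1.99 t 11.73
units dxyz [-0.11 -0.08  0.26] roll -0.002 min rows 1.0 1.0
tcp [ 0.5791 -0.3107  0.0818] yaw nose 4.8 grip 63.856390714645386 F [ 0.4 -0.2 -3.2] t 11.7333
scene screen n 149 centre -0.05631068935238852 -0.00154108136663067 0.029950903181280627 pitch 32.59990698831845
scene top env [(-87, np.float64(27.4), 31), (-81, np.float64(40.3), 49), (-75, np.float64(40.5), 57), (-69, np.float64(37.8), 55), (-63, np.float64(36.9), 45), (-57, np.float64(34.9), 48), (-51, np.float64(32.9), 34), (-45, np.float64(32.3), 24), (-39, np.float64(28.8), 16), (-21, np.float64(-43.3), 32), (21, np.float64(7.9), 46), (27, np.float64(7.1), 72), (33, np.float64(5.7), 67), (39, np.float64(3.8), 77), (45, np.float64(1.3), 73), (51, np.float64(-0.6), 74), (57, np.float64(-2.5), 79), (63, np.float64(-8.1), 68), (69, np.float64(-9.8), 67), (75, np.float64(-12.0), 61), (81, np.float64(-79.2), 34), (87, np.float64(-79.5), 33)]
```

Call:
apply_moves([
  {"dx": -0.11, "dy": -0.06, "dz": 0, "roll": 0, "gripper": -1},
  {"dx": 0, "dy": 0, "dz": 0.06, "roll": 0, "gripper": -1},
  {"dx": 0, "dy": 0, "dz": 0.06, "roll": 0, "gripper": -1},
  {"dx": 0, "dy": 0, "dz": 0.06, "roll": 0, "gripper": -1},
  {"dx": 0, "dy": 0, "dz": 0.06, "roll": 0, "gripper": -1},
  {"dx": 0, "dy": 0, "dz": 0, "roll": 0, "gripper": -1},
])

```text
time: 12.28
tool_pos: [0.5882, -0.3123, 0.0721]
eef_rot: [-0.043, 0.999, -0.004, -0.005]
force: [-2.1, 2.7, 9.0]
finger_gap: 0.0347
gripper_force: 65.7
```

```bash
python3 tilt.py scene
```

```text
tcp [ 0.5882 -0.3123  0.0721] yaw nose 4.93 grip 65.66264748573303 F [-2.1  2.7  9. ] t 12.2833
scene screen n 155 centre -0.05350901662073551 -0.0019436880757156092 0.0314719809386621 pitch 14.265545055195426
scene top env [(-87, np.float64(29.0), 24), (-81, np.float64(41.1), 54), (-75, np.float64(40.9), 46), (-69, np.float64(39.8), 45), (-63, np.float64(38.1), 49), (-57, np.float64(36.3), 44), (-51, np.float64(34.2), 37), (-45, np.float64(32.8), 31), (-39, np.float64(30.9), 14), (-27, np.float64(-45.6), 26), (-21, np.float64(-63.4), 17), (21, np.float64(8.2), 43), (27, np.float64(7.2), 64), (33, np.float64(6.0), 66), (39, np.float64(4.1), 72), (45, np.float64(1.0), 73), (51, np.float64(-0.9), 70), (57, np.float64(-2.9), 74), (63, np.float64(-9.1), 67), (69, np.float64(-12.1), 66), (75, np.float64(-13.7), 60), (81, np.float64(-69.6), 36), (87, np.float64(-70.5), 34)]
```

Call:
apply_moves([
  {"dx": 0, "dy": 0, "dz": 0.06, "roll": 0, "gripper": -1},
  {"dx": 0, "dy": 0, "dz": 0.06, "roll": 0, "gripper": -1},
  {"dx": 0, "dy": 0, "dz": 0.06, "roll": 0, "gripper": -1},
  {"dx": 0, "dy": 0, "dz": 0, "roll": 0, "gripper": -1},
])

```text
time: 12.67
tool_pos: [0.5915, -0.3121, 0.0659]
eef_rot: [-0.043, 0.999, -0.005, -0.002]
force: [0.1, 3.8, 18.4]
finger_gap: 0.0351
gripper_force: 70.9
```

```bash
python3 tilt.py scene
```

```text
tcp [ 0.5915 -0.3121  0.0659] yaw nose 4.98 grip 70.93618869781494 F [ 0.1  3.8 18.4] t 12.6667
scene screen n 123 centre -0.052145535378293376 -0.002325741998958834 0.042827816693860196 pitch 28.594259563561078
scene top env [(-87, np.float64(32.7), 18), (-81, np.float64(51.1), 34), (-75, np.float64(54.9), 41), (-69, np.float64(53.8), 49), (-63, np.float64(51.6), 54), (-57, np.float64(48.8), 47), (-51, np.float64(45.0), 38), (-45, np.float64(40.4), 39), (-39, np.float64(39.6), 20), (-33, np.float64(31.9), 23), (-27, np.float64(-56.6), 15), (-21, np.float64(-58.9), 12), (21, np.float64(5.4), 43), (27, np.float64(3.7), 63), (33, np.float64(0.4), 68), (39, np.float64(-2.8), 61), (45, np.float64(-6.4), 62), (51, np.float64(-9.6), 66), (57, np.float64(-16.4), 54), (63, np.float64(-21.1), 71), (69, np.float64(-23.8), 61), (75, np.float64(-63.1), 34), (81, np.float64(-63.8), 32), (87, np.float64(-64.4), 30)]
```

Call:
apply_moves([
  {"dx": 0.1, "dy": 0, "dz": 0.0, "roll": 0, "gripper": -1},
  {"dx": 0.05, "dy": 0, "dz": 0.05, "roll": 0, "gripper": -1},
  {"dx": 0, "dy": 0, "dz": 0.05, "roll": 0, "gripper": -1},
  {"dx": 0, "dy": 0, "dz": 0, "roll": 0, "gripper": -1},
])

```text
time: 13.05
tool_pos: [0.5913, -0.3121, 0.0647]
eef_rot: [-0.045, 0.999, -0.006, 0.005]
force: [9.9, 5.8, 24.3]
finger_gap: 0.0348
gripper_force: 73.4
```

```bash
python3 tilt.py scene side
```

```text
tcp [ 0.5913 -0.3121  0.0647] yaw nose 5.11 grip 73.3881139755249 F [ 9.9  5.8 24.3] t 13.05
scene screen n 108 centre -0.05069904377060008 -0.0023842456287824798 0.04515361747964567 pitch 22.526901532889646
scene top env [(-87, np.float64(37.0), 22), (-81, np.float64(49.3), 29), (-75, np.float64(56.3), 39), (-69, np.float64(56.6), 56), (-63, np.float64(53.2), 44), (-57, np.float64(50.3), 45), (-51, np.float64(47.7), 41), (-45, np.float64(44.5), 38), (-39, np.float64(42.7), 20), (-33, np.float64(-35.1), 22), (-27, np.float64(-56.6), 13), (-21, np.float64(-57.1), 14), (21, np.float64(7.1), 41), (27, np.float64(3.3), 62), (33, np.float64(1.1), 60), (39, np.float64(-2.5), 69), (45, np.float64(-7.2), 61), (51, np.float64(-10.6), 73), (57, np.float64(-17.8), 52), (63, np.float64(-22.3), 65), (69, np.float64(-25.1), 58), (75, np.float64(-62.0), 33), (81, np.float64(-63.4), 31), (87, np.float64(-62.3), 32)]
side screen n 50 centre -0.04389325990159455 0.004137575841972634 0.03705926541162325 pitch 6.915845438674317
side top env [(-87, np.float64(37.8), 23), (-81, np.float64(47.5), 28), (-75, np.float64(54.2), 26), (-69, np.float64(55.4), 14), (-63, np.float64(54.6), 18), (-57, np.float64(46.5), 21), (-51, np.float64(44.2), 21), (-45, np.float64(41.3), 21), (-39, np.float64(38.0), 22), (-33, np.float64(34.7), 16), (-27, np.float64(28.7), 19), (-21, np.float64(77.9), 19), (21, np.float64(1.4), 18), (27, np.float64(2.1), 22), (33, np.float64(-4.8), 24), (39, np.float64(-6.4), 22), (45, np.float64(-11.7), 22), (51, np.float64(-15.0), 22), (57, np.float64(-23.3), 22), (63, np.float64(-24.1), 20), (69, np.float64(-29.6), 14), (75, np.float64(-65.4), 10), (81, np.float64(-60.7), 10), (87, np.float64(-62.1), 9)]
```

Call:
apply_moves([
  {"dx": -0.03, "dy": 0, "dz": 0.07, "roll": 0, "gripper": -1},
  {"dx": 0, "dy": 0, "dz": 0.07, "roll": 0, "gripper": -1},
  {"dx": 0, "dy": 0, "dz": 0, "roll": 0, "gripper": -1},
  {"dx": 0, "dy": 0, "dz": 0, "roll": 0, "gripper": -1},
])

```text
time: 13.48
tool_pos: [0.5931, -0.3124, 0.059]
eef_rot: [-0.045, 0.999, -0.006, 0.005]
force: [6.8, 5.7, 31.7]
finger_gap: 0.0348
gripper_force: 79.6
```

```bash
python3 tilt.py scene
```

```text
tcp [ 0.5931 -0.3124  0.059 ] yaw nose 5.12 grip 79.59848284721375 F [ 6.8  5.7 31.7] t 13.4833
scene screen n 80 centre -0.04485272968156926 -0.005239854842620734 0.04860175933221465 pitch 29.016768673213694
scene top env [(-87, np.float64(45.3), 17), (-81, np.float64(53.1), 30), (-75, np.float64(62.9), 18), (-69, np.float64(66.5), 35), (-63, np.float64(65.8), 53), (-57, np.float64(63.0), 50), (-51, np.float64(58.4), 44), (-45, np.float64(53.2), 39), (-39, np.float64(49.3), 27), (-33, np.float64(41.2), 24), (-27, np.float64(-52.3), 15), (21, np.float64(2.7), 35), (27, np.float64(0.8), 61), (33, np.float64(-3.7), 60), (39, np.float64(-8.5), 64), (45, np.float64(-13.9), 56), (51, np.float64(-18.6), 58), (57, np.float64(-28.3), 54), (63, np.float64(-32.0), 57), (69, np.float64(-55.8), 33), (75, np.float64(-56.4), 34), (81, np.float64(-56.9), 31), (87, np.float64(-56.9), 32)]
```

It is about 36° under load. I lift clear and measure the free tilt, then go to the plate.

Call:
apply_moves([
  {"dx": -0.1, "dy": 0, "dz": -0.3, "roll": 0, "gripper": -1},
  {"dx": -0.1, "dy": 0, "dz": -0.6, "roll": 0, "gripper": -1},
  {"dx": 0, "dy": 0, "dz": -0.7, "roll": 0, "gripper": -1},
  {"dx": 0, "dy": 0, "dz": -0.7, "roll": 0, "gripper": -1},
  {"dx": 0, "dy": 0, "dz": -0.7, "roll": 0, "gripper": -1},
  {"dx": 0, "dy": 0, "dz": -0.3, "roll": 0, "gripper": -1},
  {"dx": 0, "dy": 0, "dz": 0, "roll": 0, "gripper": -1},
  {"dx": 0, "dy": 0, "dz": 0, "roll": 0, "gripper": -1},
], squeeze=60)

```text
time: 14.2
tool_pos: [0.5934, -0.3111, 0.2151]
eef_rot: [-0.043, 0.999, -0.004, -0.005]
force: [-0.7, 0.6, -2.0]
finger_gap: 0.035
gripper_force: 75.2
```

```bash
cat > pose.py <<'E'
from h import *
import sys
# robust line fit of top surface (body) in tool-aligned side plane, from scene+side clouds
np.set_printoptions(precision=4,suppress=True)
s=robot.sense();p=s['tool_pos'];M=R.from_quat(s['eef_rot']).as_matrix();f=-M[:,0]*[1,1,0];f/=np.linalg.norm(f);l=np.cross([0,0,1],f)
print('tcp',p,'noseyaw',np.degrees(np.arctan2(f[1],f[0])).round(2),'tilt',M[:,2],'t',s['time'])
A=[]
for n in('scene','side'):
    c=look(n);P=cloud(c)-p;U=P@f;V=P@l;Z=P[:,:,2]
    near=(abs(U)<.10)&(abs(V)<.016)&(Z<.09)&(Z>-.09)
    q=np.c_[U[near],Z[near]]
    best=None;rng=np.random.default_rng(0);w=(q[:,0]<-.025)|(q[:,0]>.022);q=q[w]
    # RANSAC line with pitch 10..60 deg
    for _ in range(1500):
        i,j=rng.choice(len(q),2,replace=False);d=q[j]-q[i]
        if np.hypot(*d)<.05:continue
        th=np.degrees(np.arctan(-d[1]/(d[0]+1e-9)))
        if not(-3<th<60):continue
        nn=np.array([-d[1],d[0]])/np.hypot(*d);r=abs((q-q[i])@nn);k=(r<.0025).sum()
        if best is None or k>best[0]:best=(k,r<.0025)
    I=q[best[1]];ce=I.mean(0);dv=np.linalg.svd(I-ce,full_matrices=False)[2][0];dv*=np.sign(dv[0])
    th=np.degrees(np.arctan2(-dv[1],dv[0]));a=(I-ce)@dv
    # foot of TCP on the top line, extents along
    t0=-(ce@dv);up=np.array([-dv[1],dv[0]]);A.append(th)
    print(n,'pitch',round(th,2),'n',len(I),'/',len(q),'top offset above tcp mm',round(1000*(ce@up),1),'u range mm',(1000*(np.percentile(a,[.5,99.5])-t0)).round(1))
E
python3 pose.py
```

```text
tcp [ 0.5934 -0.3111  0.2151] noseyaw 4.92 tilt [-0.0094 -0.0089 -0.9999] t 14.2
scene pitch 37.83 n 386 / 617 top offset above tcp mm 13.3 u range mm [-93.5  65.3]
side pitch 39.92 n 87 / 231 top offset above tcp mm 10.3 u range mm [-91.8  73.7]
```

```bash
cat > wp.py <<'E'
from h import *
np.set_printoptions(precision=4,suppress=True)
def wpose(verbose=1):
    s=robot.sense();p=s['tool_pos'];M=R.from_quat(s['eef_rot']).as_matrix();f=-M[:,0]*[1,1,0];f/=np.linalg.norm(f);l=np.cross([0,0,1],f)
    c=look('wrist');P=cloud(c)-p
    U=P@f;V=P@l;Z=P[:,:,2]
    hsv=cv2.cvtColor(c['color'],cv2.COLOR_RGB2HSV).astype(int)
    g=(hsv[:,:,0]>45)&(hsv[:,:,0]<85)&(hsv[:,:,1]>70)&(U<-.01)&(U>-.1)&(abs(V)<.025)&(abs(Z)<.09)
    Q=np.c_[U[g],V[g],Z[g]];ce=Q.mean(0);nv=np.linalg.svd(Q-ce,full_matrices=False)[2][2];nv*=np.sign(nv[2])
    th=np.degrees(np.arctan2(nv[0],nv[2]));fw=np.array([nv[2],-nv[0]])/np.hypot(nv[0],nv[2])
    top=(ce@nv);
    # whole top face: points within 2.5 mm of plane
    W=np.stack([U,V,Z],-1);m=(abs(W@nv-top)<.003)&(abs(V)<.025)&(abs(U)<.1)&(Z<.09)
    a=(W[m][:,[0,2]]@fw)
    long=(Q[:,[0,2]]@fw);k=np.polyfit(long,Q[:,1],1)
    print('wrist pitch',th.round(2),'rollerr',np.degrees(nv[1]).round(2),'screen n',g.sum(),'top above tcp mm',1000*top.round(4),'tail at u',(1000*np.percentile(a,.5)).round(1),'V mean',(1000*W[m][:,1].mean()).round(1),'rms',(1000*((Q-ce)@nv).std()).round(2))
    # yaw: centre line of face
    r=cv2.minAreaRect((np.c_[a,W[m][:,1]]*1000).astype(np.float32));print('face rect',np.round(r[0],1),np.round(r[1],1),round(r[2],2))
    return th,top,np.percentile(a,.5)
if __name__=='__main__':wpose()
E
python3 wp.py; python3 go.py .5 -.01 .17 93
```

```text
wrist pitch 37.79 rollerr -0.81 screen n 11308 top above tcp mm 15.5 tail at u -92.5 V mean -0.3 rms 1.11
face rect [-20.7  -0.1] [ 50.  145.9] 89.26
pos [ 0.5916 -0.3104  0.2119] yaw 94.92 tilt [-0.015 -0.006 -1.   ] j7 2.02 t 14.35
units dxyz [1.3  6.15 0.83] roll 0.021 min rows 8.0 1.0
```

```bash
python3 - <<'E'
from h import *
import json
# wrist start pose recorded: T at start (plate seen at rows 128-209, cols 242-293)
c=look('wrist');c['T']=np.array([[1,-.0006,.0014,.6498],[.0001,.9532,.3025,.0769],[-.0015,-.3025,.9532,.3737],[0,0,0,1]])
print(onz(c,[[267.5,168.5],[242,168],[293,168],[267,128],[267,209]],.053))
E
python3 go.py .5033 .007 .1647 93
```

```text
[[ 0.64523477  0.01062727  0.053     ]
 [ 0.62322414  0.01107126  0.053     ]
 [ 0.66723685  0.0110815   0.053     ]
 [ 0.64493329  0.04514198  0.053     ]
 [ 0.64465784 -0.0260851   0.053     ]]
pos [ 0.5916 -0.3104  0.2119] yaw 94.92 tilt [-0.015 -0.006 -1.   ] j7 2.02 t 14.4
units dxyz [1.2  6.48 0.93] roll 0.021 min rows 8.0 1.0
```

Call:
apply_moves([
  {"dx": 0.13, "dy": 0.5, "dz": 0, "roll": 0.021, "gripper": -1},
  {"dx": 0.13, "dy": 0.72, "dz": 0, "roll": 0, "gripper": -1},
  {"dx": 0.13, "dy": 0.72, "dz": 0, "roll": 0, "gripper": -1},
  {"dx": 0.13, "dy": 0.72, "dz": 0, "roll": 0, "gripper": -1},
  {"dx": 0.13, "dy": 0.72, "dz": 0, "roll": 0, "gripper": -1},
  {"dx": 0.13, "dy": 0.72, "dz": 0, "roll": 0, "gripper": -1},
  {"dx": 0.13, "dy": 0.72, "dz": 0, "roll": 0, "gripper": -1},
  {"dx": 0.13, "dy": 0.72, "dz": 0, "roll": 0, "gripper": -1},
  {"dx": 0.1, "dy": 0.6, "dz": 0.2, "roll": 0, "gripper": -1},
  {"dx": 0.0, "dy": 0.3, "dz": 0.4, "roll": 0, "gripper": -1},
  {"dx": 0, "dy": 0, "dz": 0.33, "roll": 0, "gripper": -1},
  {"dx": 0, "dy": 0, "dz": 0, "roll": 0, "gripper": -1},
  {"dx": 0, "dy": 0, "dz": 0, "roll": 0, "gripper": -1},
])

```text
time: 15.48
tool_pos: [0.5163, 0.0066, 0.1648]
eef_rot: [-0.026, 1.0, -0.004, -0.008]
force: [0.4, -0.1, -1.7]
finger_gap: 0.035
gripper_force: 75.3
```

```bash
python3 wp.py; python3 pose.py; python3 go.py .5037 .005 .1647 93; python3 - <<'E'
from h import *
c=look('scene');save(c,'s3.png',(200,120,400,270),3.5)
E
```

```text
wrist pitch 35.74 rollerr 5.44 screen n 11537 top above tcp mm 18.3 tail at u -92.5 V mean 1.4 rms 3.55
face rect [-29.9  -0. ] [126.9  49.5] 7.45
tcp [0.5175 0.0061 0.1658] noseyaw 2.97 tilt [-0.0126 -0.0083 -0.9999] t 15.5333
scene pitch 38.68 n 222 / 394 top offset above tcp mm 12.7 u range mm [-94.8  71.6]
side pitch 38.53 n 141 / 316 top offset above tcp mm 13.0 u range mm [-94.1  74. ]
pos [0.5185 0.0059 0.1669] yaw 92.92 tilt [-0.01  -0.008 -1.   ] j7 1.44 t 15.63
units dxyz [ 0.3  -0.    0.05] roll -0.001 min rows 1.0 1.0
```

View pics/s3.png

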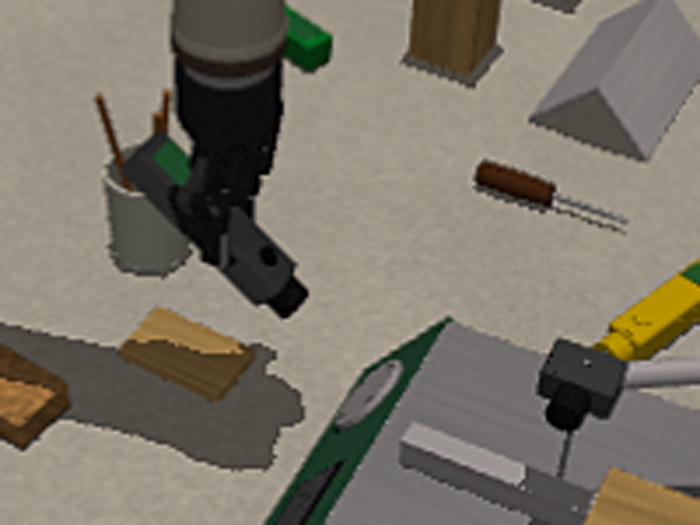

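The picture shows the thermometer nose-down, its nose at (290,297) pointing at the plate at (372,393), with a clear gap. I make the last 12 mm correction back and hold for over two seconds.

Call:
apply_moves([
  {"dx": 0.15, "dy": 0, "dz": 0, "roll": 0, "gripper": -1},
  {"dx": 0.1, "dy": 0, "dz": 0, "roll": 0, "gripper": -1},
  {"dx": 0, "dy": 0, "dz": 0, "roll": 0, "gripper": -1},
  {"dx": 0, "dy": 0, "dz": 0, "roll": 0, "gripper": -1},
  {"dx": 0, "dy": 0, "dz": 0, "roll": 0, "gripper": -1},
  {"dx": 0, "dy": 0, "dz": 0, "roll": 0, "gripper": -1},
])

```text
time: 16.18
tool_pos: [0.5055, 0.0062, 0.1666]
eef_rot: [-0.026, 1.0, -0.004, -0.005]
force: [0.1, -0.1, -1.7]
finger_gap: 0.0351
gripper_force: 75.3
```

```bash
python3 go.py .506 .0053 .1668 93; python3 - <<'E'
from h import *
np.set_printoptions(precision=4,suppress=True)
s=robot.sense();p=s['tool_pos'];f=np.array([.9986,.052,0]);l=np.array([-.052,.9986,0]);th=np.radians(38.3)
for n in('scene','side'):
    c=look(n);P=cloud(c)-p;U=P@f;V=P@l;Z=P[:,:,2]
    a=U*np.cos(th)-Z*np.sin(th);b=U*np.sin(th)+Z*np.cos(th)
    v=c['color'].max(2)
    m=(v<45)&(a>.055)&(a<.1)&(abs(b)<.03)&(abs(V)<.025)
    print(n,m.sum(),'a',np.percentile(a[m],[2,50,98]),'b',np.percentile(b[m],[2,50,98]),'V',np.percentile(V[m],[2,50,98]))
    m2=(a>-.1)&(a<.1)&(abs(b)<.03)&(abs(V)<.025);print(np.percentile(a[m2],[.5,99.5]))
E
```

```text
pos [0.5055 0.0062 0.1666] yaw 93.02 tilt [-0.01  -0.008 -1.   ] j7 1.44 t 16.18
units dxyz [-0.01 -0.02 -0.  ] roll 0.0 min rows 1.0 1.0
scene 70 a [0.0554 0.0637 0.0725] b [-0.0053  0.0086  0.0131] V [-0.0155 -0.0087  0.0087]
[-0.0966  0.0722]
side 41 a [0.0569 0.0665 0.0749] b [-0.0093  0.0028  0.0124] V [-0.0005  0.0112  0.0166]
[-0.0956  0.0736]
```

Call:
apply_moves([
  {"dx": -0.06, "dy": -0.01, "dz": 0.05, "roll": 0, "gripper": -1},
  {"dx": 0, "dy": 0, "dz": 0, "roll": 0, "gripper": -1},
  {"dx": 0, "dy": 0, "dz": 0, "roll": 0, "gripper": -1},
  {"dx": 0, "dy": 0, "dz": 0, "roll": 0, "gripper": -1},
  {"dx": 0, "dy": 0, "dz": 0, "roll": 0, "gripper": -1},
  {"dx": 0, "dy": 0, "dz": 0, "roll": 0, "gripper": -1},
  {"dx": 0, "dy": 0, "dz": 0, "roll": 0, "gripper": -1},
  {"dx": 0, "dy": 0, "dz": 0, "roll": 0, "gripper": -1},
  {"dx": 0, "dy": 0, "dz": 0, "roll": 0, "gripper": -1},
  {"dx": 0, "dy": 0, "dz": 0, "roll": 0, "gripper": -1},
  {"dx": 0, "dy": 0, "dz": 0, "roll": 0, "gripper": -1},
  {"dx": 0, "dy": 0, "dz": 0, "roll": 0, "gripper": -1},
  {"dx": 0, "dy": 0, "dz": 0, "roll": 0, "gripper": -1},
  {"dx": 0, "dy": 0, "dz": 0, "roll": 0, "gripper": -1},
  {"dx": 0, "dy": 0, "dz": 0, "roll": 0, "gripper": -1},
  {"dx": 0, "dy": 0, "dz": 0, "roll": 0, "gripper": -1},
  {"dx": 0, "dy": 0, "dz": 0, "roll": 0, "gripper": -1},
  {"dx": 0, "dy": 0, "dz": 0, "roll": 0, "gripper": -1},
])

```text
time: 17.78
tool_pos: [0.5083, 0.0058, 0.1639]
eef_rot: [-0.026, 1.0, -0.004, -0.006]
force: [-0.5, -0.5, -1.7]
finger_gap: 0.035
gripper_force: 75.3
```

Call:
apply_moves([
  {"dx": 0, "dy": 0, "dz": 0, "roll": 0, "gripper": -1},
  {"dx": 0, "dy": 0, "dz": 0, "roll": 0, "gripper": -1},
  {"dx": 0, "dy": 0, "dz": 0, "roll": 0, "gripper": -1},
  {"dx": 0, "dy": 0, "dz": 0, "roll": 0, "gripper": -1},
  {"dx": 0, "dy": 0, "dz": 0, "roll": 0, "gripper": -1},
  {"dx": 0, "dy": 0, "dz": 0, "roll": 0, "gripper": -1},
  {"dx": 0, "dy": 0, "dz": 0, "roll": 0, "gripper": -1},
  {"dx": 0, "dy": 0, "dz": 0, "roll": 0, "gripper": -1},
  {"dx": 0, "dy": 0, "dz": 0, "roll": 0, "gripper": -1},
  {"dx": 0, "dy": 0, "dz": 0, "roll": 0, "gripper": -1},
  {"dx": 0, "dy": 0, "dz": 0, "roll": 0, "gripper": -1},
  {"dx": 0, "dy": 0, "dz": 0, "roll": 0, "gripper": -1},
  {"dx": 0, "dy": 0, "dz": 0, "roll": 0, "gripper": -1},
  {"dx": 0, "dy": 0, "dz": 0, "roll": 0, "gripper": -1},
])

```text
time: 18.95
tool_pos: [0.5083, 0.0058, 0.1639]
eef_rot: [-0.026, 1.0, -0.004, -0.006]
force: [-0.4, 0.3, -1.4]
finger_gap: 0.0352
gripper_force: 75.3
```

```bash
python3 go.py .43 -.324 .2 95; python3 - <<'E'
# refine the cradle from scene+side (arm away): walls by height slices in cradle-aligned frame
from h import *
np.set_printoptions(precision=4,suppress=True)
for n in('scene','side'):
    c=look(n);P=cloud(c);v=c['color'].max(2)
    m=(abs(P[:,:,0]-.462)<.14)&(abs(P[:,:,1]+.325)<.06)&(v<125)&(P[:,:,2]<.08)
    r=np.radians(5);f=np.array([np.cos(r),np.sin(r),0]);l=np.array([-f[1],f[0],0]);o=np.array([.462,-.325,0])
    Q=P[m]-o;X=Q@f*1000;Y=Q@l*1000;Z=Q[:,2]*1000
    for nm,w in(('hoodtop',(Z>55)),('cheek/guide z18-50',(Z>21)&(Z<50)),('rear z>20',(Z>20)&(X<0)),('rest z12-19',(Z>12)&(Z<19)&(abs(X)<50)),('base z3-9',(Z>3)&(Z<9))):
        if w.sum()>10:
            rr=cv2.minAreaRect(np.c_[X[w],Y[w]].astype(np.float32));print(n,nm,w.sum(),'X',np.percentile(X[w],[1,99]).round(1),'Y',np.percentile(Y[w],[1,50,99]).round(1),'Z',np.percentile(Z[w],[50,95]).round(1),'ang',round(rr[2],1))
E
```

```text
pos [0.5083 0.0058 0.1639] yaw 93.02 tilt [-0.011 -0.008 -1.   ] j7 1.44 t 18.95
units dxyz [ 1.92 -6.51 -0.65] roll -0.022 min rows 9.0 1.0
scene hoodtop 247 X [56.7 97.9] Y [-30.1  -3.3  24.7] Z [60.4 63. ] ang 87.7
scene cheek/guide z18-50 337 X [-96.1  98.2] Y [-31.1 -10.3  26.3] Z [28.7 48.1] ang 0.9
scene rear z>20 134 X [-96.3 -35.9] Y [-30.7  -0.1  26.2] Z [25.1 30.4] ang 87.9
scene rest z12-19 359 X [-48.7  48.1] Y [-16.7  -1.7  12.9] Z [16.4 18.6] ang 89.0
scene base z3-9 809 X [-102.7  106.4] Y [-38.9 -21.9  34.3] Z [6.3 8.6] ang 89.8
side cheek/guide z18-50 77 X [-91.5  71.3] Y [-31.9   8.   31. ] Z [26.5 46.5] ang 88.4
side rear z>20 47 X [-92.1 -12.8] Y [-30.5  -2.   31.3] Z [23.2 28. ] ang 10.3
side rest z12-19 113 X [-47.9  48.9] Y [-16.3   2.1  19.4] Z [14.7 18.1] ang 0.6
side base z3-9 217 X [-103.5   74.8] Y [-33.5  19.8  40.3] Z [5.9 8.6] ang 0.2
```

Held still at the aim for 2.7 s. Now to the cradle.

Call:
apply_moves([
  {"dx": 0.3, "dy": 0, "dz": -0.3, "roll": -0.022, "gripper": -1},
  {"dx": 0.1, "dy": -0.5, "dz": -0.3, "roll": 0, "gripper": -1},
  {"dx": 0.1, "dy": -0.72, "dz": -0.12, "roll": 0, "gripper": -1},
  {"dx": 0.1, "dy": -0.72, "dz": 0, "roll": 0, "gripper": -1},
  {"dx": 0.1, "dy": -0.72, "dz": 0, "roll": 0, "gripper": -1},
  {"dx": 0.1, "dy": -0.72, "dz": 0, "roll": 0, "gripper": -1},
  {"dx": 0.1, "dy": -0.72, "dz": 0, "roll": 0, "gripper": -1},
  {"dx": 0.1, "dy": -0.72, "dz": 0, "roll": 0, "gripper": -1},
  {"dx": 0.1, "dy": -0.72, "dz": 0, "roll": 0, "gripper": -1},
  {"dx": 0, "dy": -0.6, "dz": 0, "roll": 0, "gripper": -1},
  {"dx": 0, "dy": -0.4, "dz": 0, "roll": 0, "gripper": -1},
  {"dx": 0, "dy": 0, "dz": 0, "roll": 0, "gripper": -1},
  {"dx": 0, "dy": 0, "dz": 0, "roll": 0, "gripper": -1},
])

```text
time: 20.13
tool_pos: [0.4817, -0.3252, 0.2024]
eef_rot: [-0.042, 0.999, -0.004, -0.006]
force: [1.1, -0.2, -2.3]
finger_gap: 0.035
gripper_force: 75.3
```

```bash
cat > cr.py <<'E'
from h import *
np.set_printoptions(precision=1,suppress=True)
s=robot.sense();p=s['tool_pos'];M=R.from_quat(s['eef_rot']).as_matrix();f=-M[:,0]*[1,1,0];f/=np.linalg.norm(f);l=np.cross([0,0,1],f)
print('tcp',(p*1000),'noseyaw',np.degrees(np.arctan2(f[1],f[0])).round(2),'tilt',M[:,2]*1000)
c=look('wrist');P=cloud(c);Z=P[:,:,2]*1000;U=(P-p)@f*1000;V=(P-p)@l*1000
print('therm edges in V by u:')
for u in range(-65,-25,10):
    m=(abs(U-u)<4)&(abs(V)<30)&(Z>p[2]*1000-20);print(u,np.percentile(V[m],[1,99]) if m.sum()>20 else None,m.sum())
print('base plate z 3..10 edges in V:')
for u in range(-160,160,15):
    m=(abs(U-u)<6)&(abs(V)<60)&(Z>3)&(Z<60)
    if m.sum()>30:
        print(u,m.sum(),'V',np.percentile(V[m],[1,99]),'z',np.percentile(Z[m],[5,95]),'side -',V[m&(V<0)].max() if (m&(V<0)).any() else 0)
for nm,w in(('z18-35',(Z>19)&(Z<35)),('z45-65',(Z>45)&(Z<66))):
    w=w&(abs(V)<45)&(abs(U)<170)
    if w.sum()>20:print(nm,w.sum(),'U',np.percentile(U[w],[1,99]),'V',np.percentile(V[w],[1,99]))
save(c,'w5.png')
E
python3 cr.py; python3 wp.py
```

```text
tcp [ 481.7 -325.2  202.4] noseyaw 4.83 tilt [ -11.5   -7.8 -999.9]
therm edges in V by u:
-65 [-16.8  16.5] 9093
-55 [-16.3  16.1] 5413
-45 [-16.4  16.2] 3465
-35 [-16.4  16.1] 2426
base plate z 3..10 edges in V:
-130 171 V [-36.7  33.3] z [4.9 7.2] side - -0.46764052448492494
-115 1148 V [-36.9  34. ] z [ 5. 29.] side - -0.3935531215109386
-100 384 V [-36.3  33.7] z [ 5.3 24.7] side - -0.4114907743770807
z18-35 832 U [-113.2 -102.4] V [-28.3  25.7]
wrist pitch 37.26 rollerr -1.72 screen n 11337 top above tcp mm 16.1 tail at u -92.4 V mean -0.5 rms 1.92
face rect [-20.7  -0.2] [ 49.9 145.8] 88.78
```

View pics/w5.png

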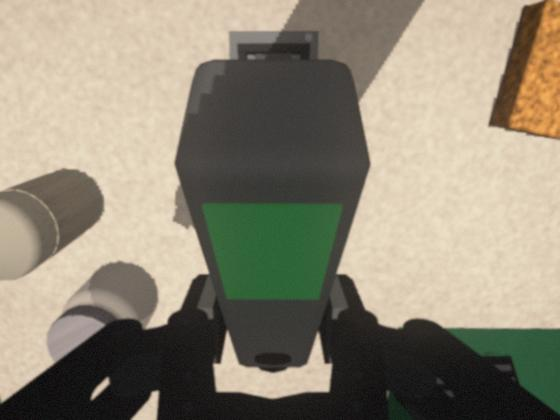

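The wrist view shows the tail centred over the cradle's rear end (stop at (275,50)). In the depth data the cradle is 1.2 mm to the right of the thermometer's centre, and the TCP is at cradle x +19 mm. I go to the start of the hooking line.

Call:
apply_moves([
  {"dx": 0.26, "dy": -0.024, "dz": 0.4, "roll": 0, "gripper": -1},
  {"dx": 0.3, "dy": 0, "dz": 0.5, "roll": 0, "gripper": -1},
  {"dx": 0.3, "dy": 0, "dz": 0.5, "roll": 0, "gripper": -1},
  {"dx": 0, "dy": 0, "dz": 0.3, "roll": 0, "gripper": -1},
  {"dx": 0, "dy": 0, "dz": 0.17, "roll": 0, "gripper": -1},
  {"dx": 0, "dy": 0, "dz": 0, "roll": 0, "gripper": -1},
  {"dx": 0, "dy": 0, "dz": 0, "roll": 0, "gripper": -1},
])

```text
time: 20.82
tool_pos: [0.4398, -0.3285, 0.1103]
eef_rot: [-0.045, 0.999, -0.004, -0.005]
force: [0.3, -1.2, -2.5]
finger_gap: 0.0349
gripper_force: 75.4
```

```bash
cat > st.py <<'E'
from h import *
import sys
# thermometer vs cradle in the cradle's plane, from the scene and side clouds; mm, cradle axes
s=robot.sense();p=s['tool_pos'];M=R.from_quat(s['eef_rot']).as_matrix()
r=np.radians(5);f=np.array([np.cos(r),np.sin(r),0]);l=np.array([-f[1],f[0],0]);o=np.array([.4625,-.326,0])
t=(p-o)*1000;tx,ty=t@f,t@l;print('tcp cradle x %.1f y %.1f z %.1f'%(tx,ty,t[2]),'noseyaw %.2f'%(np.degrees(np.arctan2(-M[1,0],-M[0,0]))),'F',np.round(s['force'],1),'t',round(s['time'],2))
for n in('scene','side'):
    c=look(n);P=cloud(c)-o;X=P@f*1000;Y=P@l*1000;Z=P[:,:,2]*1000
    m=(abs(Y-ty)<15)&(abs(X-tx)<100)&(Z>12)&(Z<t[2]+80)&((X<tx-24)|(X>tx+20))
    q=np.c_[X[m],Z[m]];best=(0,None);g=np.random.default_rng(0)
    for _ in range(1500):
        i,j=g.choice(len(q),2,replace=False);d=q[j]-q[i];L=np.hypot(*d)
        if L<45 or not -6<np.degrees(np.arctan(-d[1]/(d[0]+1e-9)))<50:continue
        e=abs((q-q[i])@np.array([-d[1],d[0]])/L)<2.5
        if e.sum()>best[0]:best=(e.sum(),e)
    I=q[best[1]];ce=I.mean(0);dv=np.linalg.svd(I-ce,full_matrices=False)[2][0];dv*=np.sign(dv[0])
    a=(I-ce)@dv;w=np.percentile(a,[1,99]);print(n,'pitch %.1f'%np.degrees(np.arctan2(-dv[1],dv[0])),len(I),'top line rear end',(ce+w[0]*dv).round(1),'front end',(ce+w[1]*dv).round(1))
E
python3 st.py
```

```text
tcp cradle x -22.8 y -0.6 z 110.3 noseyaw 5.12 F [ 0.3 -1.2 -2.5] t 20.82
scene pitch -0.3 304 top line rear end [-92.1  16.1] front end [51.5 16.8]
side pitch 0.6 92 top line rear end [-85.6  16. ] front end [54.3 14.4]
```

Call:
apply_moves([
  {"dx": 0, "dy": -0.02, "dz": 0, "roll": 0, "gripper": -1},
  {"dx": -0.15, "dy": 0, "dz": 0.12, "roll": 0, "gripper": -1},
  {"dx": -0.15, "dy": 0, "dz": 0.12, "roll": 0, "gripper": -1},
  {"dx": -0.15, "dy": 0, "dz": 0.12, "roll": 0, "gripper": -1},
  {"dx": -0.15, "dy": 0, "dz": 0.12, "roll": 0, "gripper": -1},
  {"dx": 0, "dy": 0, "dz": 0, "roll": 0, "gripper": -1},
  {"dx": 0, "dy": 0, "dz": 0, "roll": 0, "gripper": -1},
])

```text
time: 21.5
tool_pos: [0.4686, -0.3274, 0.0845]
eef_rot: [-0.044, 0.999, -0.003, -0.006]
force: [-0.2, -0.1, -1.1]
finger_gap: 0.0352
gripper_force: 75.4
```

```bash
sed -i 's/&(Z>12)&(Z<t\[2\]+80)/\&(Z>21)\&(Z<t[2]+80)/' st.py; python3 st.py
```

```text
tcp cradle x 5.9 y -1.9 z 84.5 noseyaw 5.07 F [-0.2 -0.1 -1.1] t 21.5
scene pitch 38.2 253 top line rear end [-59.8 153.4] front end [98.3 29.1]
side pitch 40.2 79 top line rear end [-56.2 151.5] front end [70.4 44.4]
```

Call:
apply_moves([
  {"dx": -0.06, "dy": 0, "dz": 0.05, "roll": 0, "gripper": -1},
  {"dx": -0.06, "dy": 0, "dz": 0.05, "roll": 0, "gripper": -1},
  {"dx": -0.06, "dy": 0, "dz": 0.05, "roll": 0, "gripper": -1},
  {"dx": 0, "dy": 0, "dz": 0, "roll": 0, "gripper": -1},
  {"dx": 0, "dy": 0, "dz": 0, "roll": 0, "gripper": -1},
])

```text
time: 22.02
tool_pos: [0.4773, -0.3272, 0.0777]
eef_rot: [-0.044, 0.999, -0.004, -0.006]
force: [-0.6, -0.4, -1.3]
finger_gap: 0.0353
gripper_force: 75.4
```

```bash
python3 st.py
```

```text
tcp cradle x 14.6 y -2.5 z 77.7 noseyaw 5.02 F [-0.6 -0.4 -1.3] t 22.02
scene pitch 38.1 239 top line rear end [-51.8 147. ] front end [97.5 29.8]
side pitch 39.6 75 top line rear end [-46.7 144.1] front end [72.3 45.8]
```

The nose is under the hood, free of contact. Now I lower it to swing the tail down about the nose.

Call:
apply_moves([
  {"dx": 0, "dy": 0, "dz": 0.06, "roll": 0, "gripper": -1},
  {"dx": 0.02, "dy": 0, "dz": 0.06, "roll": 0, "gripper": -1},
  {"dx": 0.02, "dy": 0, "dz": 0.06, "roll": 0, "gripper": -1},
  {"dx": 0.02, "dy": 0, "dz": 0.06, "roll": 0, "gripper": -1},
  {"dx": 0, "dy": 0, "dz": 0, "roll": 0, "gripper": -1},
])

```text
time: 22.53
tool_pos: [0.4711, -0.3286, 0.0679]
eef_rot: [-0.043, 0.999, -0.004, -0.008]
force: [-13.8, 3.4, 24.1]
finger_gap: 0.0352
gripper_force: 77.6
```

```bash
python3 st.py
```

```text
tcp cradle x 8.3 y -3.4 z 67.9 noseyaw 4.91 F [-13.8   3.4  24.1] t 22.53
scene pitch 31.2 275 top line rear end [-65.6 129.8] front end [97.8 30.8]
side pitch 32.0 92 top line rear end [-63.5 129.2] front end [64.6 49.3]
```

Call:
apply_moves([
  {"dx": -0.02, "dy": 0.01, "dz": 0.05, "roll": 0, "gripper": -1},
  {"dx": -0.02, "dy": 0.01, "dz": 0.05, "roll": 0, "gripper": -1},
  {"dx": 0, "dy": 0, "dz": 0.05, "roll": 0, "gripper": -1},
  {"dx": 0, "dy": 0, "dz": 0.05, "roll": 0, "gripper": -1},
  {"dx": 0, "dy": 0, "dz": 0, "roll": 0, "gripper": -1},
])

```text
time: 23.05
tool_pos: [0.4726, -0.3291, 0.0577]
eef_rot: [-0.042, 0.999, -0.005, -0.008]
force: [-11.9, -0.0, 18.7]
finger_gap: 0.0351
gripper_force: 75.9
```

```bash
python3 st.py
```

```text
tcp cradle x 9.7 y -4.0 z 57.7 noseyaw 4.81 F [-11.9  -0.   18.7] t 23.05
scene pitch 22.2 274 top line rear end [-71.3 108.7] front end [96.8 40. ]
side pitch 23.5 93 top line rear end [-69.4 108.8] front end [73.  46.8]
```

Call:
apply_moves([
  {"dx": 0, "dy": 0.02, "dz": 0.05, "roll": 0, "gripper": -1},
  {"dx": 0, "dy": 0.01, "dz": 0.05, "roll": 0, "gripper": -1},
  {"dx": 0, "dy": 0, "dz": 0.06, "roll": 0, "gripper": -1},
  {"dx": 0, "dy": 0, "dz": 0.06, "roll": 0, "gripper": -1},
  {"dx": 0, "dy": 0, "dz": 0, "roll": 0, "gripper": -1},
])

```text
time: 23.57
tool_pos: [0.4737, -0.3285, 0.0463]
eef_rot: [-0.042, 0.999, -0.005, -0.006]
force: [-7.1, -2.5, 9.8]
finger_gap: 0.0353
gripper_force: 74.6
```

```bash
python3 st.py; python3 cr.py | grep -v '^-[3456]'
```

```text
tcp cradle x 10.9 y -3.5 z 46.3 noseyaw 4.79 F [-7.1 -2.5  9.8] t 23.57
scene pitch 13.0 299 top line rear end [-76.6  85. ] front end [97.3 44.8]
side pitch 13.0 96 top line rear end [-72.4  83.5] front end [71.2 50.4]
tcp [ 474.  -328.4   46.3] noseyaw 4.8 tilt [ -11.7  -11.2 -999.9]
therm edges in V by u:
base plate z 3..10 edges in V:
-115 1825 V [-34.1  36.5] z [5.  7.7] side - -0.19544189082645783
-100 4284 V [-34.3  36.6] z [ 5.8 29.2] side - -0.056246888525688966
-85 661 V [-34.6  37.4] z [ 5.  24.4] side - -31.40362462390472
-70 701 V [-34.7  37.1] z [ 5.  24.1] side - -30.752590986179946
-25 727 V [-34.5  36.9] z [5.1 7.1] side - -29.173420361908214
-10 2095 V [-34.1  36.7] z [ 5.4 58.9] side - -18.765483595734636
5 568 V [-34.5  37. ] z [ 5.1 59.5] side - -17.283171466025824
20 1249 V [-18.1  17.1] z [56.8 59.9] side - -0.05135112774015201
35 1250 V [-18.2  17. ] z [54. 59.] side - -0.04353772453813654
50 315 V [-26.   25.1] z [21.6 46.7] side - -19.303851405310475
65 76 V [-33.   22.4] z [ 5.5 27.2] side - -31.47033494392238
z18-35 4107 U [-105.3   57.7] V [-25.9  28.6]
z45-65 10476 U [-93.3  42.8] V [-30.2  29.3]
```

Call:
apply_moves([
  {"dx": 0.01, "dy": 0.035, "dz": 0.04, "roll": 0, "gripper": -1},
  {"dx": 0.01, "dy": 0, "dz": 0.05, "roll": 0, "gripper": -1},
  {"dx": 0, "dy": 0, "dz": 0.05, "roll": 0, "gripper": -1},
  {"dx": 0, "dy": 0, "dz": 0, "roll": 0, "gripper": -1},
])

```text
time: 24.05
tool_pos: [0.4729, -0.3268, 0.0393]
eef_rot: [-0.042, 0.999, -0.005, -0.006]
force: [-7.4, -2.5, 11.9]
finger_gap: 0.0346
gripper_force: 74.9
```

```bash
python3 st.py; python3 cr.py | grep -v '^-[3456]'
```

```text
tcp cradle x 10.3 y -1.7 z 39.3 noseyaw 4.80 F [-7.4 -2.5 11.9] t 24.05
scene pitch 7.6 284 top line rear end [-79.9  69.8] front end [96.7 46.3]
side pitch 7.4 92 top line rear end [-74.1  68.3] front end [69.3 49.7]
tcp [ 472.9 -326.8   39.4] noseyaw 4.8 tilt [ -11.5  -11.2 -999.9]
therm edges in V by u:
base plate z 3..10 edges in V:
-115 1551 V [-35.7  34.5] z [5.  7.7] side - -0.15723272125846424
-100 4993 V [-35.9  34.8] z [ 5.9 29.1] side - -0.009006954405600889
-85 1263 V [-36.2  35.3] z [ 5.3 25. ] side - -24.809927063561442
-70 1205 V [-36.4  35.3] z [ 5.3 24.8] side - -24.84304706236828
-25 1793 V [-36.  35.] z [ 5.2 59.9] side - -0.03361592631277919
-10 5985 V [-35.1  34.2] z [ 5.8 59.6] side - -0.022099235275454963
5 3133 V [-35.4  34.6] z [ 5.9 58. ] side - -0.025740746347036953
20 2214 V [-17.8  16.9] z [52.7 55.9] side - -0.026066177017220863
35 806 V [-18.2  17.2] z [50.2 55.3] side - -0.018085185929914666
50 669 V [-26.9  26.1] z [18.  39.4] side - -20.62790859509672
z18-35 5737 U [-104.2   45.5] V [-27.9  26.9]
z45-65 29377 U [-86.6  31.9] V [-26.1  25.1]
```

Call:
apply_moves([
  {"dx": 0, "dy": 0, "dz": 0.05, "roll": 0, "gripper": -1},
  {"dx": 0, "dy": 0, "dz": 0.05, "roll": 0, "gripper": -1},
  {"dx": 0, "dy": 0, "dz": 0.05, "roll": 0, "gripper": -1},
  {"dx": 0, "dy": 0, "dz": 0, "roll": 0, "gripper": -1},
])

```text
time: 24.53
tool_pos: [0.4721, -0.327, 0.0321]
eef_rot: [-0.042, 0.999, -0.005, -0.007]
force: [-9.5, -3.4, 15.1]
finger_gap: 0.0352
gripper_force: 76.8
```

```bash
python3 st.py
```

```text
tcp cradle x 9.5 y -1.8 z 32.1 noseyaw 4.80 F [-9.5 -3.4 15.1] t 24.53
scene pitch 1.0 272 top line rear end [-81.9  53.4] front end [96.9 50.3]
side pitch 1.1 102 top line rear end [-79.5  50.5] front end [71.  47.5]
```

Call:
apply_moves([
  {"dx": 0, "dy": 0, "dz": 0.04, "roll": 0, "gripper": -1},
  {"dx": 0, "dy": 0, "dz": 0.02, "roll": 0, "gripper": -1},
  {"dx": 0, "dy": 0, "dz": 0, "roll": 0, "gripper": -1},
])

```text
time: 24.88
tool_pos: [0.4719, -0.3271, 0.0313]
eef_rot: [-0.042, 0.999, -0.005, -0.007]
force: [-14.8, 1.8, 33.8]
finger_gap: 0.035
gripper_force: 79.1
```

Call:
apply_moves([
  {"dx": 0, "dy": 0, "dz": 0, "roll": 0, "gripper": 0.3},
  {"dx": 0, "dy": 0, "dz": 0, "roll": 0, "gripper": 0.3},
  {"dx": 0, "dy": 0, "dz": 0, "roll": 0, "gripper": 0.3},
  {"dx": 0, "dy": 0, "dz": 0, "roll": 0, "gripper": 0.3},
  {"dx": 0, "dy": 0, "dz": 0, "roll": 0, "gripper": 0.3},
  {"dx": 0, "dy": 0, "dz": 0, "roll": 0, "gripper": 0.3},
])

```text
time: 25.38
tool_pos: [0.4743, -0.3235, 0.027]
eef_rot: [-0.044, 0.999, -0.004, -0.006]
force: [-0.6, 0.3, -0.3]
finger_gap: 0.0559
gripper_force: 0.0
```

```bash
python3 st.py; python3 cr.py | grep -v '^-[3456]'
```

```text
tcp cradle x 12.0 y 1.5 z 27.0 noseyaw 5.02 F [-0.6  0.3 -0.3] t 25.38
scene pitch -0.1 258 top line rear end [-83.4  50.7] front end [96.9 51. ]
side pitch -0.6 92 top line rear end [-79.8  47.6] front end [73.9 49.2]
tcp [ 474.2 -323.6   27.1] noseyaw 5.01 tilt [ -11.2   -7.8 -999.9]
therm edges in V by u:
base plate z 3..10 edges in V:
-115 31 V [-38.8  32.6] z [5.1 7.5] side - -36.23483754086779
-100 5610 V [-38.6  32.1] z [ 5.9 47.3] side - -0.15448210820054914
-85 8271 V [-38.3  31.8] z [ 6.2 51.6] side - -0.12878283121282671
-70 7422 V [-38.2  31.7] z [ 5.8 51.8] side - -0.11671486019809504
-25 5405 V [-38.7  32. ] z [ 5.6 50.8] side - -0.08485621644439756
-10 9190 V [-40.9  40.5] z [ 5.8 55.5] side - -0.0706325186703595
5 5099 V [-29.8  28.7] z [ 5.9 52.6] side - -0.058227595316525264
20 3218 V [-31.1  29.7] z [ 5.7 51.5] side - -0.03565726542942661
35 897 V [-36.4  32.3] z [5.2 7. ] side - -29.708369809261647
50 600 V [-39.4  32.6] z [ 5.2 20.7] side - -26.164661532220805
65 163 V [-39.3  32.6] z [5.2 6.8] side - -35.6812920883953
z18-35 9126 U [-104.4   43.6] V [-38.8  38.2]
z45-65 47075 U [-94.  23.] V [-36.2  36.4]
```

It lies flat, top at 50.7 mm as expected. I rise clear and look.

Call:
apply_moves([
  {"dx": 0, "dy": -0.05, "dz": 0, "roll": 0, "gripper": 0.6},
  {"dx": 0, "dy": 0, "dz": 0, "roll": 0, "gripper": 0.6},
  {"dx": 0, "dy": 0, "dz": -0.2, "roll": 0, "gripper": 0.6},
  {"dx": 0, "dy": 0, "dz": -0.4, "roll": 0, "gripper": 0.6},
  {"dx": 0, "dy": 0, "dz": -0.6, "roll": 0, "gripper": 0.6},
  {"dx": 0, "dy": 0, "dz": -0.7, "roll": 0, "gripper": 0.6},
  {"dx": 0, "dy": 0, "dz": -0.7, "roll": 0, "gripper": 0.6},
  {"dx": 0, "dy": 0, "dz": -0.6, "roll": 0, "gripper": 0.6},
  {"dx": 0, "dy": 0, "dz": 0, "roll": 0, "gripper": 0.6},
  {"dx": 0, "dy": 0, "dz": 0, "roll": 0, "gripper": 0.6},
])

```text
time: 26.37
tool_pos: [0.4778, -0.3259, 0.1907]
eef_rot: [-0.044, 0.999, -0.006, -0.003]
force: [-0.8, -0.0, -1.2]
finger_gap: 0.0682
gripper_force: 0.0
```

```bash
python3 - <<'E'
from h import *
np.set_printoptions(precision=1,suppress=True)
c=look('wrist');save(c,'w6.png');P=cloud(c)
r=np.radians(5);f=np.array([np.cos(r),np.sin(r),0]);l=np.array([-f[1],f[0],0]);o=np.array([.4625,-.326,0])
X=(P-o)@f*1000;Y=(P-o)@l*1000;Z=P[:,:,2]*1000
for x in range(-80,65,12):
    m=(abs(X-x)<4)&(abs(Y)<15)
    if m.sum()>20:print(x,np.median(Z[m]).round(1),end='; ')
m=(abs(Y)<25)&(Z>44)&(Z<54)&(X<60);print('\nbody',[np.percentile(k[m],[.5,99.5]) for k in(X,Y)])
m=(Z>21)&(Z<33)&(X<-60)&(abs(Y)<12);print('rear stop X',np.percentile(X[m],[2,98]) if m.sum()>5 else None)
print(robot.sense()['force'],robot.sense()['tool_pos'],robot.sense()['time'])
E
```

```text
-80 49.4; -68 50.9; -56 50.8; -44 50.9; -32 50.7; -20 50.0; -8 49.9; 4 254.5; 16 50.0; 28 49.9; 40 50.7; 52 50.0; 64 48.8; 
body [array([-83. ,  59.1]), array([-20.1,  20.3])]
rear stop X [-94.2 -88. ]
[-0.7 -0.1 -0.6] [ 0.5 -0.3  0.2] 26.4167
```

View pics/w6.png

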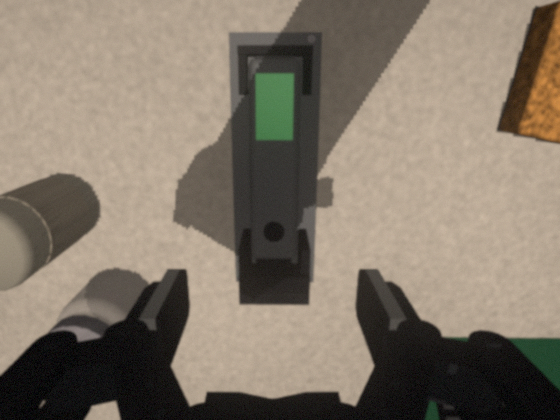

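The thermometer lies flat in the cradle with its nose under the hood, its screen up at (275,105) and its tail inside the rear stop at (275,60). Its top is at a uniform 50 mm and the gripper is clear, so I hand in.

```bash
python3 -c "
from plant import robot
print(robot.sign_off())"
```

```text
the job is handed in; nothing more can be done
None
```

The thermometer was held still on the heat plate for about 2.7 s, at roughly 100 mm and about 3° steeper than square, without touching the cutter; it is now back in its cradle, flat, screen up and released, and the job was handed in at about 26 s.

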